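Set up a cell-strainer cascade on 50 ml tubes

TASK

Set up the cell strainers on the two open tubes in the rack. On the amber tube build the three-stage filter with the finest mesh at the bottom: the blue strainer in the tube's mouth, the white one nested in the blue, and the yellow one nested in the white; the clear tube gets only the green strainer. Every strainer must end upright, fully home and released, and the culture dish and the pipette stay where they lie.

Things in the scene. Friction and masses are not known exactly. Their poses are not given: they have to be found in the camera images.
- blue_strainer: Blue cell strainer, mesh 40 µm, loose on the tray, 20 g, 32 mm tall. Foot 24 mm dia (tip 20), 12 mm high; above it a collar 36 mm dia, 20 mm high, bore 28 mm, 17 deep. Its shoulder (height 12) rests on the rim below, fingertips staying above it. Tab at the top rim, 10 mm out along +x: grip the collar on its +y and -y sides. Origin: centre of underside, z up; nested, 20 mm above the next one's.
- white_strainer: White cell strainer, mesh 70 µm, loose on the tray, 20 g, 32 mm tall. Foot 24 mm dia (tip 20), 12 mm high; above it a collar 36 mm dia, 20 mm high, bore 28 mm, 17 deep. Its shoulder (height 12) rests on the rim below, fingertips staying above it. Tab at the top rim, 10 mm out along +x: grip the collar on its +y and -y sides. Origin: centre of underside, z up; nested, 20 mm above the next one's.
- yellow_strainer: Yellow cell strainer, mesh 100 µm, loose on the tray, 20 g, 32 mm tall. Foot 24 mm dia (tip 20), 12 mm high; above it a collar 36 mm dia, 20 mm high, bore 28 mm, 17 deep. Its shoulder (height 12) rests on the rim below, fingertips staying above it. Tab at the top rim, 10 mm out along +x: grip the collar on its +y and -y sides. Origin: centre of underside, z up; nested, 20 mm above the next one's.
- green_strainer: Green cell strainer, mesh 500 µm, loose on the tray, 20 g, 32 mm tall. Foot 24 mm dia (tip 20), 12 mm high; above it a collar 36 mm dia, 20 mm high, bore 28 mm, 17 deep. Its shoulder (height 12) rests on the rim below, fingertips staying above it. Tab at the top rim, 10 mm out along +x: grip the collar on its +y and -y sides. Origin: centre of underside, z up; nested, 20 mm above the next one's.
- amber_tube: Amber (brown-orange) open 50 ml tube, standing firmly in the rack, immovable. 115 mm tall, 31 mm outer diameter, bore 27 mm, 30 mm deep. Origin: centre of its lower tip, 6 mm above the bench; z up, its rim at 115 mm. A strainer's foot goes 12 mm into the bore and its shoulder rests on the rim: strainer origin then 103 mm above the tube's.
- clear_tube: Clear (pale, milky) open 50 ml tube, standing firmly in the rack, immovable. 115 mm tall, 31 mm outer diameter, bore 27 mm, 30 mm deep. Origin: centre of its lower tip, 6 mm above the bench; z up, its rim at 115 mm. A strainer's foot goes 12 mm into the bore and its shoulder rests on the rim: strainer origin then 103 mm above the tube's.
- rack: Red tube rack, fixed, 104 mm (x) by 196 mm (y), 80 mm high, places 46 mm apart. The two open tubes stand in opposite corner places, 145 mm apart; three short tubes with purple caps, tops 95 mm above the bench (26 mm below the open rims), stay there. Left or right of the robot's centre line, the tray on the other side. Origin: centre of underside, on the bench.
- tray: Flat dark grey-blue tray, fixed to the bench, 220 by 220 mm, 4 mm thick, practically without a rim. The four strainers start on it, upright, at least 85 mm apart between centres. Origin: centre of its underside, on the bench
- petri_dish: Bystander, loose: closed round culture dish, 94 mm in diameter, 16 mm high, pale lid with tan inside, near the far edge of the work area. Origin: centre of its underside
- pipette: Bystander, loose: white electronic pipette lying on the bench, 250 mm long, 40 mm wide, 30 mm high, near the far edge of the work area. Origin: under the lower end of its handle, on the bench; x points to the nozzle (90 mm away), the head with the display reaches 161 mm the other way
Mind the look-alikes: they are no part of the job. Of the things like the white_strainer, leave any that is black; of the rest the larger one is meant.

How it is judged:
At the end, for the whole second after the job is handed in: Blue in the amber tube, white in blue, yellow in white, green in the clear tube: each within 6 mm sideways and 4 mm in height of fully home, tilt under 0.12 rad, at rest, clear of the fingers; dish and pipette within 30 mm of their start (horizontal distance between blue_strainer and amber_tube below 0.006 m and z of blue_strainer in the frame of amber_tube between 0.099 and 0.107 m and horizontal distance between white_strainer and blue_strainer below 0.006 m and z of white_strainer in the frame of blue_strainer between 0.016 and 0.024 m and horizontal distance between yellow_strainer and white_strainer below 0.006 m and z of yellow_strainer in the frame of white_strainer between 0.016 and 0.024 m and horizontal distance between green_strainer and clear_tube below 0.006 m and z of green_strainer in the frame of clear_tube between 0.099 and 0.107 m and angle between each of blue_strainer, white_strainer, yellow_strainer, green_strainer's own z axis and vertical below 0.12 rad and linear speed of each of blue_strainer, white_strainer, yellow_strainer, green_strainer below 0.02 m/s and contact force between each of blue_strainer, white_strainer, yellow_strainer, green_strainer and the fingers below 0.1 N and distance of each of petri_dish, pipette from where it was at the start of the episode below 0.03 m); the robot touches nothing.
It fails at once if the culture dish is pushed more than 30 mm away (distance of petri_dish from where it was at the start of the episode above 0.03 m).
It fails at once if the pipette is pushed more than 30 mm away (distance of pipette from where it was at the start of the episode above 0.03 m).
It also fails if it takes over 112 s, if anything falls off the work surface, if the arm or the gripper's body presses on something with over 40 N, if the wrist force passes 120 N, or if a joint passes its speed limit or range.

ROBOT

A 6-joint arm with a two-finger parallel gripper is mounted at the origin on the work surface. World frame = base frame: x ahead of the robot, y to its left, z up, the work surface at z = 0. Lengths are in m, angles in rad, forces in N, time in s.
With the tool pointing down it reaches from about 0.35 to 0.725 m from the base axis. Payload 6 kg.
Tool frame: the origin (TCP) lies midway between the tips of the shut fingers; the grasp point (between the pads) lies behind it (r.grip_depth is the x of the grasp point in the tool frame, in m); x points along the fingers, z is the direction in which the jaws open and shut, and the axes are right-handed (so a half turn about x gives the same grasp; the last joint's range is limited). The gripper opens to 85 mm and grips with 20 to 120 N. Pads are 22 mm wide; open, the fingers measure 114 mm over their backs; the gripper's body (76 mm by 85 mm) begins 54 mm behind the grasp point. The pads swing forward as they close: fully open they stand 13 mm farther back than shut.
Start: joints at [1.491, 0.04, 0.085, 0, -1.615, -0.334], TCP at [0.241, 0.549, 0.201] pointing down, gripper open.
Joint ranges: [-2.56, 2.56], [-1.29, 2.01], [-1.08, 1.49], [-3.29, 1.98], [-2.81, -0.18], [-2.99, 2.99]. Speed limits (rad/s): [2.57, 2.57, 3.01, 3.14, 3.14, 3.14].

INTERFACE

Orientations are given as a rotation vector (axis times angle).
In Python, from workcell import monitor, imaging, r gives the robot as it stands.
- The arm moves only by the tool servo_tool, never from a script. Its argument "motion" is a list of rows, each an object of numbers: "wx", "wy", "wz": the turn, a rotation vector about the world's x, y, z in degrees; "x", "y", "z": the shift along the world's x, y, z in m; "hand": the opening, from 0 (shut) to 1 (fully open). A call has exactly 8 rows; each row shifts and turns the commanded pose from where the row before left it; what a row does not reach is not made up. A row lasts 1/10 s, in which the tool goes at most 50 mm and 8.59 degrees, less where a joint would pass 70% of its speed; a pose out of reach is approached as far as the arm can. A call with a gripper value outside its range is refused whole. The fingers move at their own pace and stop on an object; "grip_force" is the grip in N (left out, the last holds). Time passes only in rows, so rows that do not move let the fingers close, or fill a call up. It gives the time, the measured TCP pose, the force and the opening at its end, in the units of the state.
- monitor.get_state(): the state, without advancing time (a new reading comes with each control period).
- imaging.capture(name): name is "side" or "top" or "wrist"; returns the picture (420x560x3 uint8, red, green, blue); there is no depth.
- imaging.camera_info(name): a dict with "fx", "fy", "cx", "cy" (pixels), "view" (4x4, takes a point from world to camera coordinates). Camera axes: x right, y down, z forward; pixel columns grow to the right and rows downward; lengths in m; the calibration is good to about 2 mm. A picture is of the moment at which its call begins: read the wrist's pose just before it. camera_info takes no time and is no camera call; for the wrist camera it gives the pose at the moment of the call.
- r.sign_off(): hands the job in, once; it reports no verdict.
The state is a dict: "t": time; "joint_pos": joint angles; "joint_vel": joint speeds; "joint_torque": joint torques, N m; "tool_pos": TCP position; "ee_rot": TCP orientation; "force": force on the tool from outside, world axes, zero at the start; "torque": the same for the moment, N m; "opening": opening from 0.0 (shut) to 1.0 (fully open).
Only numpy, scipy, OpenCV 4.12 (cv2) and the standard library are available. Lean on these libraries where they do the work, as an engineer would, in place of code of your own. Each camera call takes 0.05 s, during which the arm holds its last target. There are 200 camera calls.

## Working session

There is one attempt and no reset: what is moved stays moved. The work goes in short steps, Python scripts to look and compute and a tool call to move; the robot and the scene stay as the last step left them, time stands still between calls to the robot, and variables do not carry over. Pictures are saved under pics/ and viewed, about 12 in all and at most 16, crops included, and the job is handed in when it is done.

Besides the shell and the picture viewer there is one more tool, called after "Call:" by a JSON object that holds its "method" and its "body", one argument or row to a line. servo_tool: Moves the arm, as the interface text tells. Its arguments: {"type":"object","properties":{"motion":{"type":"array"},"grip_force":{"type":"number"}},"required":["motion"]}

```bash
mkdir -p pics; ls
python3 - <<'E'
from workcell import monitor, imaging, r
import cv2
s=monitor.get_state();print({k:s[k] for k in('t','tool_pos','ee_rot','opening')},r.grip_depth)
for n in('side','top'):
    cv2.imwrite(f'pics/{n}0.png',cv2.cvtColor(imaging.capture(n),cv2.COLOR_RGB2BGR)); c=imaging.camera_info(n);print(n,c)
E
```

```text
pics
{'t': 0.0, 'tool_pos': array([0.24102964, 0.54903728, 0.1999997 ]), 'ee_rot': array([ 1.50559595,  0.98311924, -1.50812301]), 'opening': 1.0016715303514763} -0.0187
side {'fx': 451.1272471834084, 'fy': 451.1272471834084, 'cx': 289.4740612483569, 'cy': 209.42637431144462, 'view': array([[ 0.85405278, -0.5200539 , -0.01173877, -0.4186481 ],
       [-0.2588104 , -0.40523692, -0.87681253,  0.21920067],
       [ 0.45123279,  0.75188229, -0.48068908,  0.6211311 ],
       [ 0.        ,  0.        ,  0.        ,  1.        ]])}
top {'fx': 381.0131078947191, 'fy': 381.0131078947191, 'cx': 279.27567944406206, 'cy': 217.85757964054707, 'view': array([[-0.02383496, -0.99909512,  0.0352256 ,  0.06462208],
       [-0.99463273,  0.02015031, -0.10148744,  0.57545576],
       [ 0.1006858 , -0.03745548, -0.99421298,  0.82400977],
       [ 0.        ,  0.        ,  0.        ,  1.        ]])}
```

View pics/top0.png

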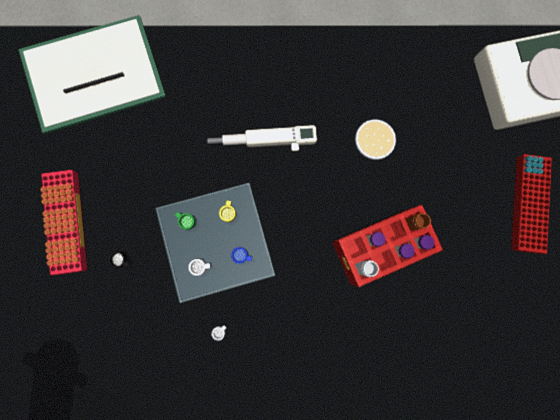

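View pics/side0.png

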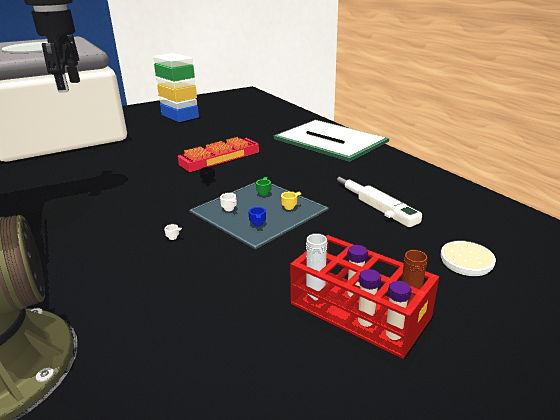

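The top view shows the tray strainers: green (187,221), yellow (228,212), white (197,267) and blue (240,256). The clear tube is at about (370,269) and the amber one at about (420,220).

White candidates are (197,267) on the tray, a smaller white one off it at (218,333), and (118,259), which is black in the side view at (207,173). The tray one fits the description. I'll confirm it in an enlarged crop.

Run:
```python
import cv2,numpy as np
t=cv2.imread('pics/top0.png')
a=cv2.resize(t[195:350,100:290],None,fx=4,fy=4,interpolation=cv2.INTER_CUBIC)[:600]
for i in range(0,190,20): cv2.putText(a,str(100+i),(4*i,10),0,.35,(0,255,255)); cv2.line(a,(4*i,12),(4*i,18),(0,255,255))
for i in range(0,150,20): cv2.putText(a,str(195+i),(0,4*i+4),0,.35,(0,255,255))
cv2.imwrite('pics/c1.png',a)
b=cv2.resize(t[195:295,325:450],None,fx=6,fy=6,interpolation=cv2.INTER_CUBIC)
for i in range(0,125,10): cv2.putText(b,str(325+i),(6*i,10),0,.35,(0,255,255)); cv2.line(b,(6*i,12),(6*i,18),(0,255,255))
for i in range(0,100,10): cv2.putText(b,str(195+i),(0,6*i+4),0,.35,(0,255,255))
cv2.imwrite('pics/c2.png',b)
```

```text
(no output)
```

View pics/c1.png

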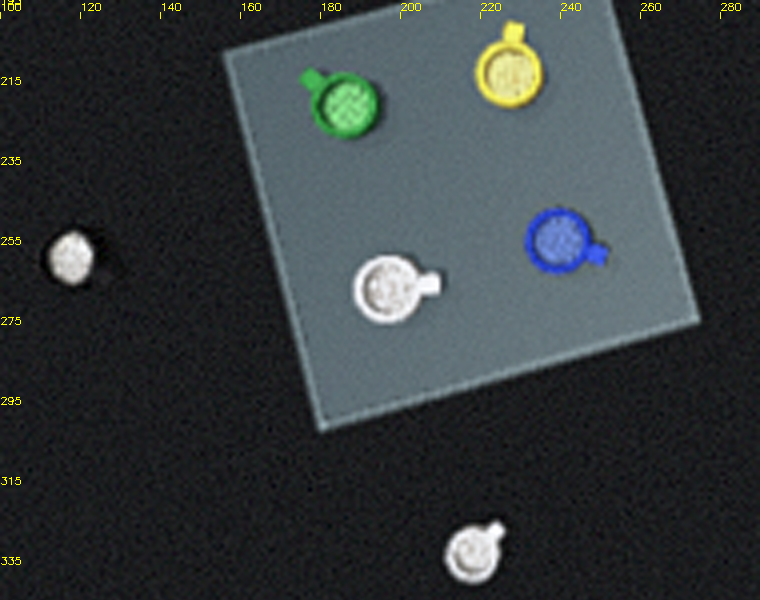

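View pics/c2.png

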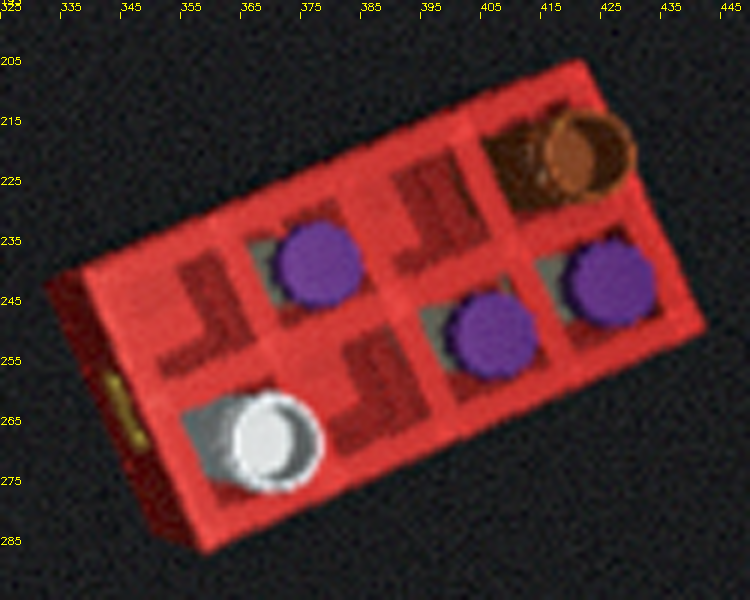

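The tray white, at (197,267), has a collar of about 17 px. The off-tray one at (218,333) is about 14 px, and (118,259) has a black body, so the tray one is meant. Next I'll compute the positions.

```bash
cat > h.py <<'E'
from workcell import monitor, imaging, r
import cv2,numpy as np
from scipy.spatial.transform import Rotation as R
def px2w(n,u,v,z,c=None):
    c=c or imaging.camera_info(n);V=c['view'];Rm=V[:3,:3];o=-Rm.T@V[:3,3]
    d=Rm.T@np.array([(u-c['cx'])/c['fx'],(v-c['cy'])/c['fy'],1]);return o+d*(z-o[2])/d[2]
def w2px(n,p,c=None):
    c=c or imaging.camera_info(n);q=c['view'][:3,:3]@p+c['view'][:3,3];return np.array([c['fx']*q[0]/q[2]+c['cx'],c['fy']*q[1]/q[2]+c['cy']])
def st():
    s=monitor.get_state();M=R.from_rotvec(s['ee_rot']).as_matrix()
    print('t',round(s['t'],2),'tcp',s['tool_pos'].round(4),'F',np.round(s['force'],1),'op',round(s['opening'],3),'j',np.round(s['joint_pos'],2),'jawyaw',round(np.degrees(np.arctan2(M[1,2],M[0,2])),1),'x',M[:,0].round(3));return s
def snap(n,f,box=None,k=1):
    s=monitor.get_state();c=imaging.camera_info(n);a=cv2.cvtColor(imaging.capture(n),cv2.COLOR_RGB2BGR)
    if box: a=a[box[1]:box[3],box[0]:box[2]]
    cv2.imwrite('pics/'+f,cv2.resize(a,None,fx=k,fy=k,interpolation=cv2.INTER_CUBIC));return s,c
E
python3 - <<'E'
from h import *
st()
for n,(x,y),(a,b) in [('green',(346,105),(309,78)),('yellow',(510,73),(515,28)),('blue',(559,241),(600,255)),('white',(387,290),(435,284))]:
    p=px2w('top',100+x/4-.4,195+y/4-.4,.036);q=px2w('top',100+a/4-.4,195+b/4-.4,.036);d=q-p
    print(n,p.round(4),'tab',np.degrees(np.arctan2(d[1],d[0])).round(1),np.linalg.norm(d).round(4),w2px('side',p).round())
for n,x,y in [('amber',589,155),('clear',277,442)]:
    p=px2w('top',325+x/6-.4,195+y/6-.4,.121);print(n,p.round(4),w2px('side',p).round())
E
```

```text
t 0.1 tcp [0.2411 0.5491 0.2001] F [-1.   0.1 -0.1] op 1.002 j [ 1.49  0.04  0.08 -0.   -1.62 -0.33] jawyaw -113.7 x [-0.001 -0.001 -1.   ]
green [0.5735 0.257  0.036 ] tab 52.8 0.0253 [263. 182.]
yellow [0.5894 0.1672 0.036 ] tab -6.9 0.0252 [288. 195.]
blue [0.4965 0.1415 0.036 ] tab -110.1 0.0237 [256. 210.]
white [0.4722 0.2348 0.036 ] tab -84.3 0.026 [227. 196.]
amber [ 0.5563 -0.234   0.121 ] [414. 255.]
clear [ 0.4633 -0.1236  0.121 ] [316. 238.]
```

Call:
{"method": "servo_tool", "body": {
  "motion": [
    {"x":0.016,"y":-0.0255,"wz":-5.4,"hand":0.65},
    {"x":0.016,"y":-0.0255,"wz":-5.4,"hand":0.65},
    {"x":0.016,"y":-0.0255,"wz":-5.4,"hand":0.65},
    {"x":0.016,"y":-0.0255,"wz":-5.4,"hand":0.65},
    {"x":0.016,"y":-0.0255,"wz":-5.4,"hand":0.65},
    {"x":0.016,"y":-0.0255,"wz":-5.4,"hand":0.65},
    {"x":0.016,"y":-0.0255,"wz":-5.4,"hand":0.65},
    {"x":0.016,"y":-0.0255,"wz":-5.4,"hand":0.65}
  ]
}}

```text
invalid input at $.motion[0]: expected keys wx, wy, wz, x, y, z, hand
```

Call:
{"method": "servo_tool", "body": {
  "motion": [
    {"x":0.016,"y":-0.0255,"z":-0.01,"wz":-5.4,"hand":0.65},
    {"x":0.016,"y":-0.0255,"z":-0.01,"wz":-5.4,"hand":0.65},
    {"x":0.016,"y":-0.0255,"z":-0.01,"wz":-5.4,"hand":0.65},
    {"x":0.016,"y":-0.0255,"z":-0.01,"wz":-5.4,"hand":0.65},
    {"x":0.016,"y":-0.0255,"z":-0.01,"wz":-5.4,"hand":0.65},
    {"x":0.016,"y":-0.0255,"z":-0.01,"wz":-5.4,"hand":0.65},
    {"x":0.016,"y":-0.0255,"z":-0.01,"wz":-5.4,"hand":0.65},
    {"x":0.016,"y":-0.0255,"z":-0.01,"wz":-5.4,"hand":0.65}
  ]
}}

```text
invalid input at $.motion[0]: expected keys wx, wy, wz, x, y, z, hand
```

Run:
```python
from h import *
st();s,c=snap('wrist','w1.png');print(w2px('wrist',np.array([.4965,.1415,.036]),c),c)
```

```text
t 0.1 tcp [0.2411 0.5491 0.2001] F [-1.   0.1 -0.1] op 1.002 j [ 1.49  0.04  0.08 -0.   -1.62 -0.33] jawyaw -113.7 x [-0.001 -0.001 -1.   ]
[ 624.48744721 -310.90272502] {'fx': 296.3030351472917, 'fy': 296.3030351472917, 'cx': 280.92580773768304, 'cy': 208.34476227798226, 'view': array([[-0.40189385, -0.91568512,  0.00144661,  0.5990732 ],
       [-0.87960232,  0.38649528,  0.27734663, -0.03604339],
       [-0.25452129,  0.11019146, -0.96076883,  0.37823897],
       [ 0.        ,  0.        ,  0.        ,  1.        ]])}
```

View pics/w1.png

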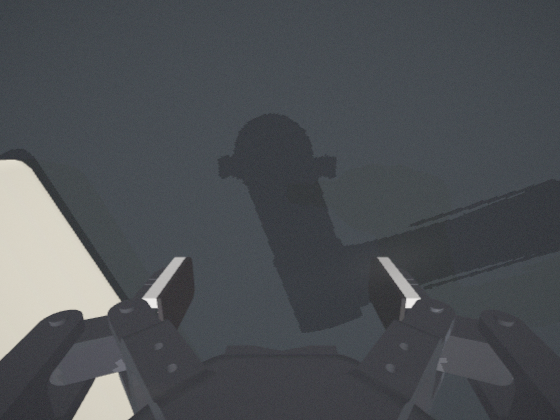

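The rows need all seven keys, so nothing moved. The wrist view shows the open fingers at the bottom, around (170,290) and (395,290), with the empty bench beyond them.

Call:
{"method": "servo_tool", "body": {
  "motion": [
    {"x":0.016,"y":-0.0255,"z":0,"wx":0,"wy":0,"wz":-5.4,"hand":0.65},
    {"x":0.016,"y":-0.0255,"z":0,"wx":0,"wy":0,"wz":-5.4,"hand":0.65},
    {"x":0.016,"y":-0.0255,"z":0,"wx":0,"wy":0,"wz":-5.4,"hand":0.65},
    {"x":0.016,"y":-0.0255,"z":0,"wx":0,"wy":0,"wz":-5.4,"hand":0.65},
    {"x":0.016,"y":-0.0255,"z":0,"wx":0,"wy":0,"wz":-5.4,"hand":0.65},
    {"x":0.016,"y":-0.0255,"z":0,"wx":0,"wy":0,"wz":-5.4,"hand":0.65},
    {"x":0.016,"y":-0.0255,"z":0,"wx":0,"wy":0,"wz":-5.4,"hand":0.65},
    {"x":0.016,"y":-0.0255,"z":0,"wx":0,"wy":0,"wz":-5.4,"hand":0.65}
  ]
}}

```text
t: 0.95
tool_pos: [0.3696, 0.3442, 0.2007]
ee_rot: [2.002, 0.405, -2.002]
force: [0.5, 0.8, 0.2]
opening: 0.653
```

Call:
{"method": "servo_tool", "body": {
  "motion": [
    {"x":0.016,"y":-0.0255,"z":-0.01,"wx":0,"wy":0,"wz":-5.4,"hand":0.65},
    {"x":0.016,"y":-0.0255,"z":-0.01,"wx":0,"wy":0,"wz":-5.4,"hand":0.65},
    {"x":0.016,"y":-0.0255,"z":-0.01,"wx":0,"wy":0,"wz":-5.4,"hand":0.65},
    {"x":0.016,"y":-0.0255,"z":-0.01,"wx":0,"wy":0,"wz":-5.4,"hand":0.65},
    {"x":0.016,"y":-0.0255,"z":-0.01,"wx":0,"wy":0,"wz":-5.4,"hand":0.65},
    {"x":0.016,"y":-0.0255,"z":-0.01,"wx":0,"wy":0,"wz":-5.4,"hand":0.65},
    {"x":0.016,"y":-0.0255,"z":-0.01,"wx":0,"wy":0,"wz":-5.4,"hand":0.65},
    {"x":0,"y":0,"z":-0.01,"wx":0,"wy":0,"wz":0,"hand":0.65}
  ]
}}

```text
t: 1.75
tool_pos: [0.4821, 0.1643, 0.1202]
ee_rot: [-2.081, 0.276, 2.082]
force: [0.1, -0.1, 0.0]
opening: 0.649
```

Run:
```python
from h import *
st();s,c=snap('wrist','w2.png');print(w2px('wrist',np.array([.4965,.1415,.036]),c))
```

```text
t 1.75 tcp [0.4821 0.1643 0.1202] F [ 0.1 -0.1  0. ] op 0.649 j [ 0.72 -0.2  -0.29  0.   -1.48 -0.99] jawyaw 165.0 x [-0.001 -0.001 -1.   ]
[258.14366493 184.68204337]
```

View pics/w2.png

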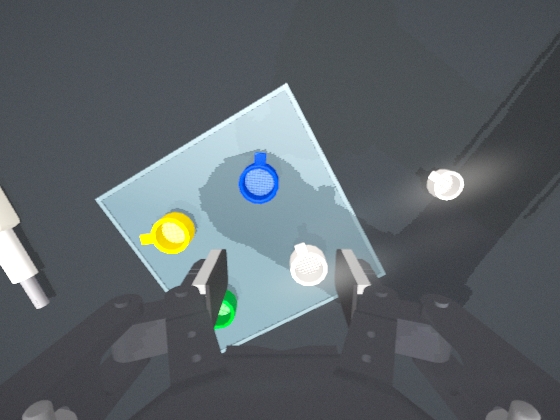

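The wrist view shows the blue rim centre at (259,183), against a predicted (258,185), so they agree to about 1–2 mm. Yellow is at (173,233), white at (309,265), and green is partly hidden at (225,308).

Run:
```python
from h import *
for n,u,v in [('blue',259,182.5),('yellow',173,232),('white',309,265)]: print(n,px2w('wrist',u,v,.036).round(4))
p=px2w('wrist',259,183,.036);q=px2w('wrist',261,158,.036);print(np.degrees(np.arctan2(*(q-p)[[1,0]])))
```

```text
blue [0.4934 0.1404 0.036 ]
yellow [0.5821 0.1643 0.036 ]
white [0.4696 0.2287 0.036 ]
-110.52367347915093
```

Call:
{"method": "servo_tool", "body": {
  "motion": [
    {"x":0.0034,"y":-0.0063,"z":-0.0125,"wx":0,"wy":0,"wz":-1.3,"hand":0.65},
    {"x":0.0034,"y":-0.006,"z":-0.0125,"wx":0,"wy":0,"wz":-1.3,"hand":0.65},
    {"x":0.0033,"y":-0.006,"z":-0.0125,"wx":0,"wy":0,"wz":-1.3,"hand":0.65},
    {"x":0.0033,"y":-0.005,"z":-0.0125,"wx":0,"wy":0,"wz":-1.3,"hand":0.65},
    {"x":0,"y":0,"z":0,"wx":0,"wy":0,"wz":0,"hand":0.65},
    {"x":0,"y":0,"z":0,"wx":0,"wy":0,"wz":0,"hand":0.65},
    {"x":0,"y":0,"z":0,"wx":0,"wy":0,"wz":0,"hand":0.65},
    {"x":0,"y":0,"z":0,"wx":0,"wy":0,"wz":0,"hand":0.65}
  ]
}}

```text
t: 2.6
tool_pos: [0.495, 0.144, 0.0717]
ee_rot: [-2.033, 0.355, 2.032]
force: [0.5, 0.5, 0.5]
opening: 0.65
```

Run:
```python
from h import *
s=st();s,c=snap('wrist','w3.png');print(w2px('wrist',np.array([.4965,.1415,.036]),c))
M=R.from_rotvec(s['ee_rot']).as_matrix()
for h in(.036,): print([w2px('wrist',np.array([*s['tool_pos'][:2],h])+M[:,2]*d,c).round(1) for d in(-.02,0,.02)])
```

```text
t 2.6 tcp [0.495  0.144  0.0717] F [0.5 0.5 0.5] op 0.65 j [ 0.67 -0.17 -0.35  0.   -1.39 -1.02] jawyaw 160.1 x [ 0.001  0.001 -1.   ]
[277.5168806  219.74868034]
[array([253.6, 222. ]), array([280.6, 222. ]), array([307.6, 222. ])]
```

View pics/w3.png

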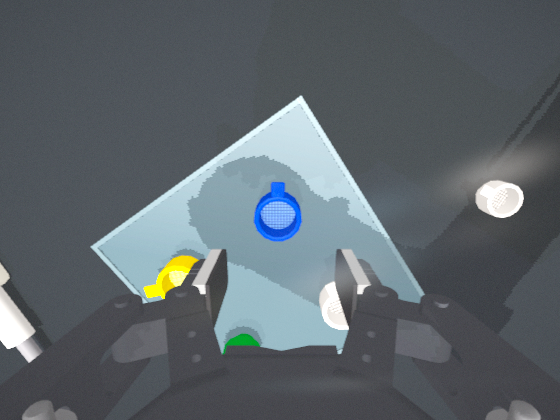

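Blue's rim is seen at about (278,214) against a predicted (277.5,220). I'll check with a model overlay fitted to the blue mask.

```bash
cat >> h.py <<'E'
HSV={'blue':((105,120,50),(130,255,255)),'yellow':((20,110,80),(35,255,255)),'green':((45,110,40),(80,255,255)),'white':((0,0,150),(180,45,255))}
def sil(n,c,x,y,z0,ang):   # model silhouette mask of strainer at origin (x,y,z0), tab angle rad
    t=np.linspace(0,2*np.pi,72);m=np.zeros((420,560),np.uint8)
    def hull(P): cv2.fillPoly(m,[cv2.convexHull(np.array([w2px(n,p,c)*8 for p in P]).astype(np.int32))],255,shift=3)
    hull([np.array([x+.018*np.cos(a),y+.018*np.sin(a),z0+h]) for a in t for h in(.012,.032)])
    hull([np.array([x+.010*np.cos(a),y+.010*np.sin(a),z0]) for a in t]+[np.array([x+.012*np.cos(a),y+.012*np.sin(a),z0+.012]) for a in t])
    e=np.array([np.cos(ang),np.sin(ang)]);f=np.array([-e[1],e[0]])
    hull([np.array([*(np.array([x,y])+e*d+f*w),z0+h]) for d in(.015,.028) for w in(-.004,.004) for h in(.029,.032)])
    return m
def fit(n,c,img,col,x,y,z0,ang,rad=60):
    from scipy.optimize import minimize
    hsv=cv2.cvtColor(img,cv2.COLOR_RGB2HSV);k=cv2.inRange(hsv,*HSV[col])
    u,v=w2px(n,np.array([x,y,z0+.02]),c);roi=np.zeros_like(k);cv2.circle(roi,(int(u),int(v)),rad,255,-1);k&=roi
    kk=cv2.morphologyEx(k,cv2.MORPH_CLOSE,np.ones((7,7)))
    f=lambda q:cv2.countNonZero(cv2.bitwise_xor(kk,sil(n,c,q[0],q[1],z0,q[2])))
    q=minimize(f,[x,y,ang],method='Nelder-Mead',options=dict(initial_simplex=[[x,y,ang],[x+.005,y,ang],[x,y+.005,ang],[x,y,ang+.2]]))
    return q.x[:2].round(4),np.degrees(q.x[2]).round(1),q.fun,cv2.countNonZero(kk)
E
python3 - <<'E'
from h import *
c=imaging.camera_info('wrist');img=cv2.cvtColor(cv2.imread('pics/w3.png'),cv2.COLOR_BGR2RGB)
print('wrist',fit('wrist',c,img,'blue',.4955,.141,.004,-1.92))
c=imaging.camera_info('top');img=cv2.cvtColor(cv2.imread('pics/top0.png'),cv2.COLOR_BGR2RGB)
for n,x,y,a in[('blue',.4955,.141,-110),('white',.4722,.2348,-84),('yellow',.5894,.1672,-7),('green',.5735,.257,53)]: print('top',n,fit('top',c,img,n,x,y,.004,np.radians(a),22))
E
```

```text
wrist (array([0.4965, 0.1405]), np.float64(-110.3), np.float64(132.0), 2063)
top blue (array([0.4961, 0.1419]), np.float64(-108.8), np.float64(17.0), 248)
top white (array([0.4725, 0.2352]), np.float64(-85.8), np.float64(26.0), 259)
top yellow (array([0.5898, 0.1681]), np.float64(-8.4), np.float64(27.0), 245)
top green (array([0.574 , 0.2594]), np.float64(48.4), np.float64(101.0), 186)
```

Call:
{"method": "servo_tool", "body": {
  "motion": [
    {"x":0.0013,"y":-0.003,"z":-0.01,"wx":0,"wy":0,"wz":0,"hand":0.65},
    {"x":0,"y":0,"z":-0.01,"wx":0,"wy":0,"wz":0,"hand":0.65},
    {"x":0,"y":0,"z":-0.01,"wx":0,"wy":0,"wz":0,"hand":0.65},
    {"x":0,"y":0,"z":-0.01,"wx":0,"wy":0,"wz":0,"hand":0.65},
    {"x":0,"y":0,"z":-0.01,"wx":0,"wy":0,"wz":0,"hand":0.65},
    {"x":0,"y":0,"z":0,"wx":0,"wy":0,"wz":0,"hand":0.65},
    {"x":0,"y":0,"z":0,"wx":0,"wy":0,"wz":0,"hand":0.65},
    {"x":0,"y":0,"z":0,"wx":0,"wy":0,"wz":0,"hand":0.65}
  ]
}}

```text
t: 3.45
tool_pos: [0.4963, 0.1407, 0.0215]
ee_rot: [-2.033, 0.356, 2.032]
force: [0.2, 0.8, 0.9]
opening: 0.65
```

Call:
{"method": "servo_tool", "body": {
  "motion": [
    {"x":0,"y":0,"z":-0.0065,"wx":0,"wy":0,"wz":0,"hand":0.65},
    {"x":0,"y":0,"z":0,"wx":0,"wy":0,"wz":0,"hand":0.2},
    {"x":0,"y":0,"z":0,"wx":0,"wy":0,"wz":0,"hand":0.2},
    {"x":0,"y":0,"z":0,"wx":0,"wy":0,"wz":0,"hand":0.2},
    {"x":0,"y":0,"z":0,"wx":0,"wy":0,"wz":0,"hand":0.2},
    {"x":0,"y":0,"z":0,"wx":0,"wy":0,"wz":0,"hand":0.2},
    {"x":0,"y":0,"z":0,"wx":0,"wy":0,"wz":0,"hand":0.2},
    {"x":0,"y":0,"z":0,"wx":0,"wy":0,"wz":0,"hand":0.2}
  ],
  "grip_force": 35
}}

```text
t: 4.25
tool_pos: [0.4959, 0.1405, 0.0145]
ee_rot: [-2.032, 0.357, 2.033]
force: [0.4, -0.5, -0.4]
opening: 0.202
```

Call:
{"method": "servo_tool", "body": {
  "motion": [
    {"x":0,"y":0,"z":0,"wx":0,"wy":0,"wz":0,"hand":0.2},
    {"x":0,"y":0,"z":0.01,"wx":0,"wy":0,"wz":0,"hand":0.2},
    {"x":0,"y":0,"z":0.02,"wx":0,"wy":0,"wz":0,"hand":0.2},
    {"x":0,"y":0,"z":0.03,"wx":0,"wy":0,"wz":0,"hand":0.2},
    {"x":0,"y":0,"z":0.03,"wx":0,"wy":0,"wz":0,"hand":0.2},
    {"x":0,"y":0,"z":0.03,"wx":0,"wy":0,"wz":0,"hand":0.2},
    {"x":0,"y":0,"z":0.03,"wx":0,"wy":0,"wz":0,"hand":0.2},
    {"x":0,"y":0,"z":0.01,"wx":0,"wy":0,"wz":0,"hand":0.2}
  ]
}}

```text
t: 5.05
tool_pos: [0.4973, 0.1408, 0.1792]
ee_rot: [-2.036, 0.353, 2.026]
force: [-0.3, -0.5, 0.8]
opening: 0.2
```

Run:
```python
from h import *
s=st();s,c=snap('wrist','w4.png')
img=cv2.cvtColor(cv2.imread('pics/w4.png'),cv2.COLOR_BGR2RGB)
print(fit('wrist',c,img,'blue',s['tool_pos'][0],s['tool_pos'][1],s['tool_pos'][2]-.011,np.radians(-110)))
```

```text
t 5.05 tcp [0.4973 0.1408 0.1792] F [-0.3 -0.5  0.8] op 0.2 j [ 0.67 -0.19 -0.17  0.   -1.58 -1.01] jawyaw 160.1 x [ 0.006  0.002 -1.   ]
(array([0.5375, 0.3164]), np.float64(-103.2), np.float64(500.0), 500)
```

View pics/w4.png

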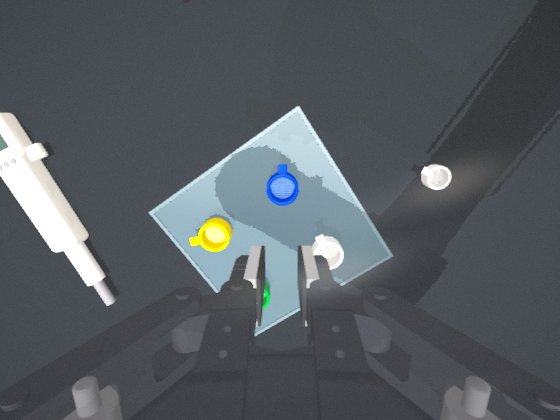

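The grasp missed: the fingers closed to 0.2 and blue still stands on the tray at (282,187). I'll see whether it moved and where the TCP projects.

Run:
```python
from h import *
s,c=snap('wrist','w5.png')
img=cv2.cvtColor(cv2.imread('pics/w5.png'),cv2.COLOR_BGR2RGB)
print(fit('wrist',c,img,'blue',.4963,.141,.004,np.radians(-110)))
M=R.from_rotvec(s['ee_rot']).as_matrix();V=c['view']
print('cam in tool',M.T@(-V[:3,:3].T@V[:3,3]-s['tool_pos']), 'optical axis in tool',M.T@V[2,:3])
for d in(0,-.0187,-.04):
  for w in(-.009,0,.009): print(d,w,w2px('wrist',s['tool_pos']+M@np.array([d,0,w]),c).round(1))
s_,cs=snap('side','s2.png');print(w2px('side',s['tool_pos'],cs),w2px('side',s['tool_pos']+[0,0,.0187],cs))
im=cv2.cvtColor(cv2.imread('pics/s2.png'),cv2.COLOR_BGR2RGB);print('side',fit('side',cs,im,'blue',.4963,.141,.004,np.radians(-110),25))
_,ct=snap('top','t2.png');im=cv2.cvtColor(cv2.imread('pics/t2.png'),cv2.COLOR_BGR2RGB);print('top',fit('top',ct,im,'blue',.4963,.141,.004,np.radians(-110),22),w2px('top',s['tool_pos'],ct))
a=cv2.imread('pics/s2.png')[60:260,180:380];b=cv2.imread('pics/t2.png')[160:360,140:340]
cv2.imwrite('pics/st.png',np.hstack([cv2.resize(q,(400,400),interpolation=cv2.INTER_CUBIC)for q in(a,b)]))
```

```text
(array([0.4967, 0.1416]), np.float64(-109.5), np.float64(64.0), 975)
cam in tool [-0.17245411  0.07084842  0.00033546] optical axis in tool [ 9.60579007e-01 -2.78006875e-01 -3.86968776e-04]
0 -0.009 [266.1 240.5]
0 0 [280.5 240.5]
0 0.009 [294.9 240.5]
-0.0187 -0.009 [264.5 253.1]
-0.0187 0 [280.4 253.1]
-0.0187 0.009 [296.4 253.2]
-0.04 -0.009 [262.2 271.3]
-0.04 0 [280.3 271.3]
-0.04 0.009 [298.5 271.3]
[253.34188304 144.9265887 ] [252.84698732 135.61218287]
side (array([0.4964, 0.1414]), np.float64(-109.0), np.float64(26.0), 289)
top (array([0.5012, 0.1407]), np.float64(-109.8), np.float64(259.0), 0) [234.19397539 253.97361076]
```

View pics/st.png

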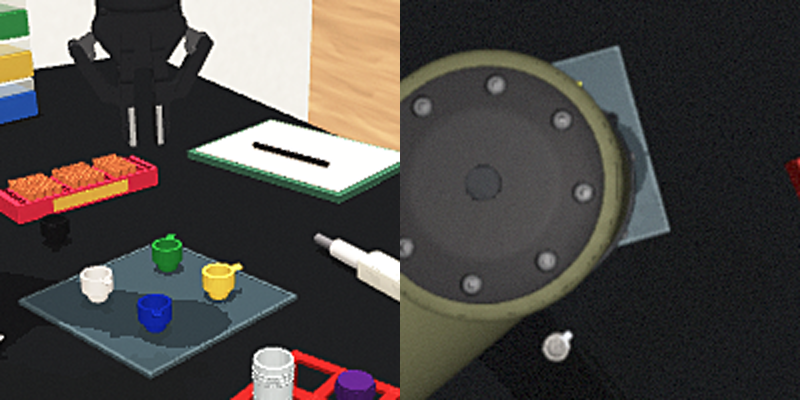

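Blue is untouched at (0.4966, 0.1415). In the side crop the fingertips at (148,143), which is (254,131) in the full picture, sit about 13 px above the reported TCP projection at (253,145). The wrist geometry also puts the tips some 25–30 mm behind the stated TCP. I'll get closer and measure the tips against blue.

Call:
{"method": "servo_tool", "body": {
  "motion": [
    {"x":-0.0006,"y":0.0006,"z":-0.03,"wx":0,"wy":0,"wz":0,"hand":0.6},
    {"x":0,"y":0,"z":-0.03,"wx":0,"wy":0,"wz":0,"hand":0.6},
    {"x":0,"y":0,"z":-0.03,"wx":0,"wy":0,"wz":0,"hand":0.6},
    {"x":0,"y":0,"z":-0.03,"wx":0,"wy":0,"wz":0,"hand":0.6},
    {"x":0,"y":0,"z":-0.01,"wx":0,"wy":0,"wz":0,"hand":0.6},
    {"x":0,"y":0,"z":0,"wx":0,"wy":0,"wz":0,"hand":0.6},
    {"x":0,"y":0,"z":0,"wx":0,"wy":0,"wz":0,"hand":0.6},
    {"x":0,"y":0,"z":0,"wx":0,"wy":0,"wz":0,"hand":0.6}
  ]
}}

```text
t: 6.05
tool_pos: [0.4963, 0.1416, 0.0463]
ee_rot: [-2.034, 0.355, 2.03]
force: [0.2, -0.6, 0.5]
opening: 0.6
```

Run:
```python
from h import *
st();s,c=snap('side','s3.png',(200,120,320,240),5);st();M=R.from_rotvec(s['ee_rot']).as_matrix()
f=lambda p:((w2px('side',p,c)-[200,120])*5).round()
w=.0255
for d in(0,-.02,-.03): print(d,[f(s['tool_pos']+M@np.array([d,y,k*w])) for k in(-1,1) for y in(-.011,.011)])
print('blue rim',f(np.array([.4966,.1415,.036])))
```

```text
t 6.05 tcp [0.4963 0.1416 0.0463] F [ 0.2 -0.6  0.5] op 0.6 j [ 0.67 -0.15 -0.38  0.   -1.34 -1.02] jawyaw 160.1 x [ 0.002  0.001 -1.   ]
t 6.1 tcp [0.4962 0.1416 0.0461] F [ 0.  -0.2 -0.6] op 0.601 j [ 0.67 -0.15 -0.38  0.   -1.34 -1.02] jawyaw 160.1 x [ 0.002  0.001 -1.   ]
0 [array([337., 411.]), array([345., 436.]), array([215., 424.]), array([221., 449.])]
-0.02 [array([335., 368.]), array([344., 392.]), array([212., 381.]), array([218., 405.])]
-0.03 [array([334., 347.]), array([343., 370.]), array([211., 359.]), array([217., 383.])]
blue rim [282. 451.]
```

View pics/s3.png

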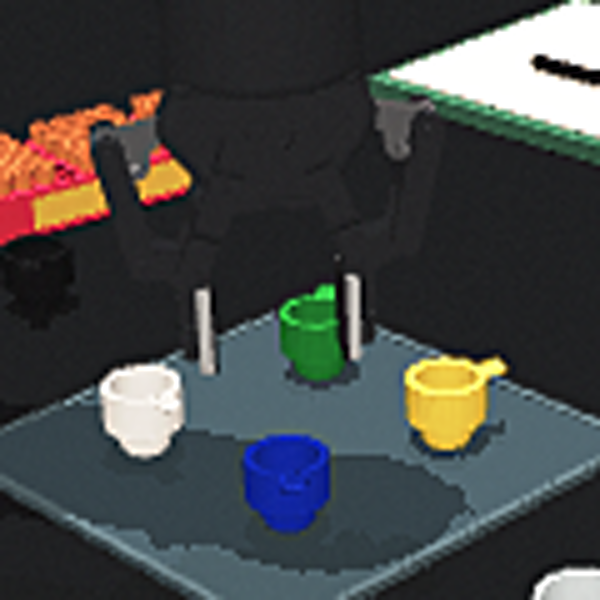

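The side crop shows the pad tips at (207,374) and (355,361), and blue's rim centre at (286,455). The tips are about 33 mm above the reported TCP at opening 0.6, so the tool offset is off by about 26 mm. To get the tips to z of about 0.02, the TCP has to go to about −0.012.

Call:
{"method": "servo_tool", "body": {
  "motion": [
    {"x":0.0003,"y":-0.0001,"z":-0.01,"wx":0,"wy":0,"wz":0,"hand":0.6},
    {"x":0,"y":0,"z":-0.01,"wx":0,"wy":0,"wz":0,"hand":0.6},
    {"x":0,"y":0,"z":-0.01,"wx":0,"wy":0,"wz":0,"hand":0.6},
    {"x":0,"y":0,"z":-0.01,"wx":0,"wy":0,"wz":0,"hand":0.6},
    {"x":0,"y":0,"z":-0.01,"wx":0,"wy":0,"wz":0,"hand":0.6},
    {"x":0,"y":0,"z":-0.008,"wx":0,"wy":0,"wz":0,"hand":0.6},
    {"x":0,"y":0,"z":0,"wx":0,"wy":0,"wz":0,"hand":0.6},
    {"x":0,"y":0,"z":0,"wx":0,"wy":0,"wz":0,"hand":0.3}
  ]
}}

```text
t: 6.9
tool_pos: [0.4957, 0.141, -0.0135]
ee_rot: [-2.033, 0.357, 2.033]
force: [0.5, -0.7, 0.4]
opening: 0.448
```

Call:
{"method": "servo_tool", "body": {
  "motion": [
    {"x":0,"y":0,"z":0,"wx":0,"wy":0,"wz":0,"hand":0.3},
    {"x":0,"y":0,"z":0,"wx":0,"wy":0,"wz":0,"hand":0.3},
    {"x":0,"y":0,"z":0,"wx":0,"wy":0,"wz":0,"hand":0.3},
    {"x":0,"y":0,"z":0,"wx":0,"wy":0,"wz":0,"hand":0.3},
    {"x":0,"y":0,"z":0,"wx":0,"wy":0,"wz":0,"hand":0.3},
    {"x":0,"y":0,"z":0,"wx":0,"wy":0,"wz":0,"hand":0.3},
    {"x":0,"y":0,"z":0,"wx":0,"wy":0,"wz":0,"hand":0.3},
    {"x":0,"y":0,"z":0,"wx":0,"wy":0,"wz":0,"hand":0.3}
  ]
}}

```text
t: 7.7
tool_pos: [0.4959, 0.1412, -0.0132]
ee_rot: [-2.033, 0.356, 2.032]
force: [-1.5, -0.1, 4.6]
opening: 0.394
```

Call:
{"method": "servo_tool", "body": {
  "motion": [
    {"x":0,"y":0,"z":0.006,"wx":0,"wy":0,"wz":0,"hand":0.3},
    {"x":0,"y":0,"z":0.02,"wx":0,"wy":0,"wz":0,"hand":0.3},
    {"x":0,"y":0,"z":0.03,"wx":0,"wy":0,"wz":0,"hand":0.3},
    {"x":0,"y":0,"z":0.03,"wx":0,"wy":0,"wz":0,"hand":0.3},
    {"x":0,"y":0,"z":0.03,"wx":0,"wy":0,"wz":0,"hand":0.3},
    {"x":0,"y":0,"z":0.03,"wx":0,"wy":0,"wz":0,"hand":0.3},
    {"x":0,"y":0,"z":0,"wx":0,"wy":0,"wz":0,"hand":0.3},
    {"x":0,"y":0,"z":0,"wx":0,"wy":0,"wz":0,"hand":0.3}
  ]
}}

```text
t: 8.5
tool_pos: [0.4956, 0.1412, 0.1327]
ee_rot: [-2.032, 0.356, 2.032]
force: [0.6, -0.3, 0.1]
opening: 0.395
```

Run:
```python
from h import *
s=st();_,c=snap('side','s4.png')
img=cv2.cvtColor(cv2.imread('pics/s4.png'),cv2.COLOR_BGR2RGB);p=s['tool_pos']
print(fit('side',c,img,'blue',p[0],p[1],p[2]+.0172,np.radians(-110),25))
_,c=snap('wrist','w6.png')
img=cv2.cvtColor(cv2.imread('pics/w6.png'),cv2.COLOR_BGR2RGB);q=w2px('wrist',p+[0,0,.045],c);print(q)
cv2.imwrite('pics/g1.png',np.hstack([cv2.resize(cv2.imread('pics/s4.png')[60:200,190:330],(400,400)),cv2.resize(cv2.imread('pics/w6.png')[170:370,180:380],(400,400))]))
```

```text
t 8.5 tcp [0.4956 0.1412 0.1327] F [ 0.6 -0.3  0.1] op 0.395 j [ 0.67 -0.19 -0.25 -0.   -1.5  -1.02] jawyaw 160.1 x [ 0.     0.001 -1.   ]
(array([0.4967, 0.1395]), np.float64(-105.0), np.float64(40.0), 318)
[279.66934122 278.19851786]
```

View pics/g1.png

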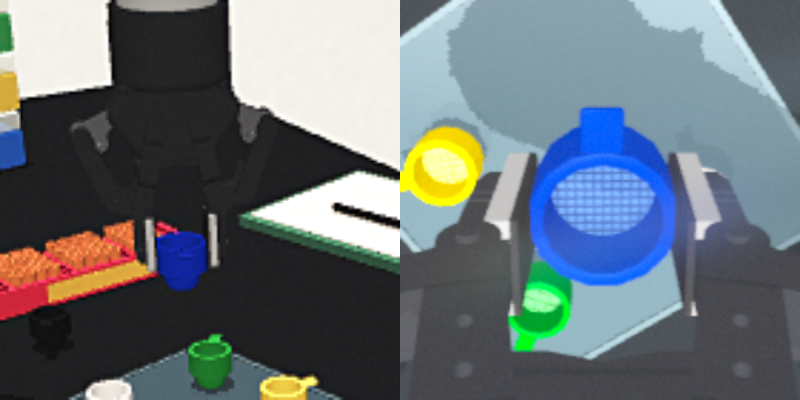

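Blue is held upright and centred between the pads: (180,260) in the side crop and (603,210) in the wrist crop. Next, carry it over the amber tube.

Call:
{"method": "servo_tool", "body": {
  "motion": [
    {"x":0.003,"y":-0.018,"z":0,"wx":0,"wy":0,"wz":0,"hand":0.3},
    {"x":0.006,"y":-0.036,"z":0,"wx":0,"wy":0,"wz":0,"hand":0.3},
    {"x":0.006,"y":-0.04,"z":0,"wx":0,"wy":0,"wz":0,"hand":0.3},
    {"x":0.006,"y":-0.04,"z":0,"wx":0,"wy":0,"wz":0,"hand":0.3},
    {"x":0.006,"y":-0.04,"z":0,"wx":0,"wy":0,"wz":0,"hand":0.3},
    {"x":0.006,"y":-0.04,"z":0,"wx":0,"wy":0,"wz":0,"hand":0.3},
    {"x":0.006,"y":-0.04,"z":0,"wx":0,"wy":0,"wz":0,"hand":0.3},
    {"x":0.006,"y":-0.04,"z":0,"wx":0,"wy":0,"wz":0,"hand":0.3}
  ]
}}

```text
t: 9.4
tool_pos: [0.5399, -0.1546, 0.131]
ee_rot: [-2.03, 0.357, 2.035]
force: [1.3, -0.2, 0.3]
opening: 0.398
```

Call:
{"method": "servo_tool", "body": {
  "motion": [
    {"x":0.006,"y":-0.035,"z":0,"wx":0,"wy":0,"wz":0,"hand":0.3},
    {"x":0.006,"y":-0.03,"z":0,"wx":0,"wy":0,"wz":0,"hand":0.3},
    {"x":0.003,"y":-0.016,"z":0,"wx":0,"wy":0,"wz":0,"hand":0.3},
    {"x":0,"y":0,"z":0,"wx":0,"wy":0,"wz":0,"hand":0.3},
    {"x":0,"y":0,"z":0,"wx":0,"wy":0,"wz":0,"hand":0.3},
    {"x":0,"y":0,"z":0,"wx":0,"wy":0,"wz":0,"hand":0.3},
    {"x":0,"y":0,"z":0,"wx":0,"wy":0,"wz":0,"hand":0.3},
    {"x":0,"y":0,"z":0,"wx":0,"wy":0,"wz":0,"hand":0.3}
  ]
}}

```text
t: 10.2
tool_pos: [0.5558, -0.2332, 0.1327]
ee_rot: [-2.034, 0.355, 2.033]
force: [-0.4, -0.5, -0.4]
opening: 0.393
```

Run:
```python
from h import *
s=st();p=s['tool_pos'];_,c=snap('side','s5.png');_,cw=snap('wrist','w7.png')
img=cv2.cvtColor(cv2.imread('pics/s5.png'),cv2.COLOR_BGR2RGB)
print(fit('side',c,img,'blue',p[0],p[1],p[2]+.0172,np.radians(-110),28))
a=cv2.resize(cv2.imread('pics/s5.png')[190:310,360:480],(480,480),interpolation=cv2.INTER_CUBIC)
b=cv2.imread('pics/w7.png')[170:320,200:360];b=cv2.resize(b,(320,300))
# overlay amber rim model (outer) in side and wrist
def ring(im,n,c,x,y,z,rr,o,k,col):
    P=np.array([(w2px(n,np.array([x+rr*np.cos(t),y+rr*np.sin(t),z]),c)-o)*k for t in np.linspace(0,6.28,60)]).astype(np.int32);cv2.polylines(im,[P],1,col,1)
ring(a,'side',c,.5563,-.234,.121,.0155,np.array([360,190]),4,(0,255,0));ring(b,'wrist',cw,.5563,-.234,.121,.0155,np.array([200,170]),2,(0,255,0))
cv2.imwrite('pics/g2.png',np.hstack([a,cv2.copyMakeBorder(b,0,180,0,0,0)]))
```

```text
t 10.2 tcp [ 0.5558 -0.2332  0.1327] F [-0.4 -0.5 -0.4] op 0.393 j [-0.07  0.05 -0.03 -0.   -1.49 -0.28] jawyaw 160.2 x [ 0.  0. -1.]
(array([ 0.5545, -0.2333]), np.float64(-116.4), np.float64(171.0), 562)
```

View pics/g2.png

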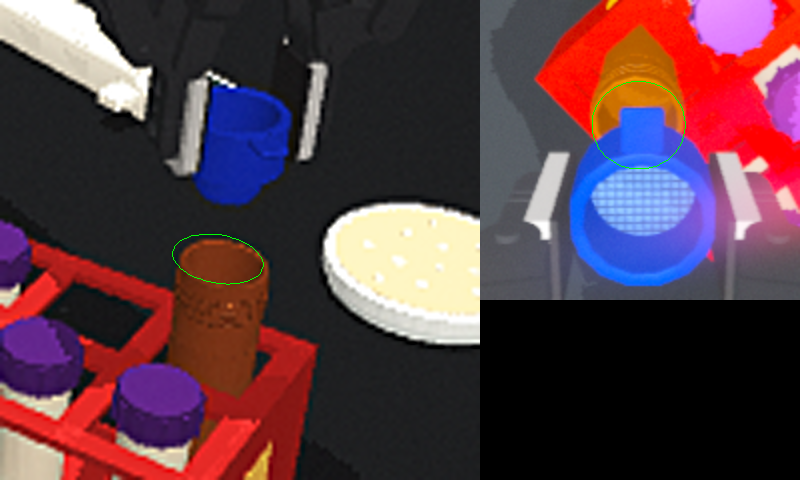

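The side crop shows the amber rim centred at about (222,263), 1 px off the model ring. Blue's rim is at about (248,112), above it.

Run:
```python
from h import *
print('tube',px2w('side',360+222/4-.4,190+263/4-.4,.121),'blue',px2w('side',360+248/4-.4,190+112/4-.4,.182))
print('tray blue-frame check', 'side fit on tray .4964 .1414 vs top .4961 .1419')
img=cv2.imread('pics/top0.png');hsv=cv2.cvtColor(img,cv2.COLOR_BGR2HSV)
# fits of tubes' outer rims by edge score in top and side
g={n:cv2.GaussianBlur(cv2.cvtColor(cv2.imread(f),cv2.COLOR_BGR2GRAY).astype(float),(3,3),0) for n,f in(('top','pics/top0.png'),('side','pics/s5.png'))}
t=np.linspace(0,2*np.pi,120)
def score(n,c,x,y,rr):
    P=np.array([w2px(n,np.array([x+rr*np.cos(a),y+rr*np.sin(a),.121]),c) for a in t]).astype(np.float32);return cv2.remap(g[n].astype(np.float32),P[:,0][None],P[:,1][None],cv2.INTER_LINEAR)[0]
for n in g:
  c=imaging.camera_info(n)
  for nm,x0,y0 in(('amber',.5563,-.234),('clear',.4633,-.1236)):
    best=max((abs(np.mean(score(n,c,x0+i*.0005,y0+j*.0005,.0165)-score(n,c,x0+i*.0005,y0+j*.0005,.0145))),x0+i*.0005,y0+j*.0005) for i in range(-8,9) for j in range(-8,9));print(n,nm,np.round(best,4))
```

```text
tube [ 0.55582608 -0.23576785  0.121     ] blue [ 0.55737039 -0.23601694  0.182     ]
tray blue-frame check side fit on tray .4964 .1414 vs top .4961 .1419
top amber [ 7.9738  0.5573 -0.235 ]
top clear [37.0597  0.4633 -0.1241]
side amber [13.7451  0.5563 -0.2365]
side clear [60.2127  0.4628 -0.1256]
```

Call:
{"method": "servo_tool", "body": {
  "motion": [
    {"x":0.0002,"y":-0.0018,"z":-0.005,"wx":0,"wy":0,"wz":0,"hand":0.3},
    {"x":0,"y":0,"z":-0.01,"wx":0,"wy":0,"wz":0,"hand":0.3},
    {"x":0,"y":0,"z":-0.01,"wx":0,"wy":0,"wz":0,"hand":0.3},
    {"x":0,"y":0,"z":-0.004,"wx":0,"wy":0,"wz":0,"hand":0.3},
    {"x":0,"y":0,"z":-0.004,"wx":0,"wy":0,"wz":0,"hand":0.3},
    {"x":0,"y":0,"z":-0.003,"wx":0,"wy":0,"wz":0,"hand":0.3},
    {"x":0,"y":0,"z":-0.002,"wx":0,"wy":0,"wz":0,"hand":0.3},
    {"x":0,"y":0,"z":0,"wx":0,"wy":0,"wz":0,"hand":0.3}
  ]
}}

```text
t: 11.1
tool_pos: [0.5558, -0.2357, 0.0943]
ee_rot: [-2.032, 0.357, 2.033]
force: [0.4, 0.0, 0.1]
opening: 0.394
```

Call:
{"method": "servo_tool", "body": {
  "motion": [
    {"x":0,"y":0,"z":-0.001,"wx":0,"wy":0,"wz":0,"hand":0.3},
    {"x":0,"y":0,"z":-0.001,"wx":0,"wy":0,"wz":0,"hand":0.3},
    {"x":0,"y":0,"z":-0.001,"wx":0,"wy":0,"wz":0,"hand":0.3},
    {"x":0,"y":0,"z":0,"wx":0,"wy":0,"wz":0,"hand":0.3},
    {"x":0,"y":0,"z":0,"wx":0,"wy":0,"wz":0,"hand":0.3},
    {"x":0,"y":0,"z":0,"wx":0,"wy":0,"wz":0,"hand":0.3},
    {"x":0,"y":0,"z":0,"wx":0,"wy":0,"wz":0,"hand":0.3},
    {"x":0,"y":0,"z":0,"wx":0,"wy":0,"wz":0,"hand":0.3}
  ]
}}

```text
t: 11.9
tool_pos: [0.556, -0.2358, 0.0919]
ee_rot: [-2.033, 0.357, 2.032]
force: [-1.2, 0.3, 3.9]
opening: 0.395
```

Call:
{"method": "servo_tool", "body": {
  "motion": [
    {"x":0,"y":0,"z":0,"wx":0,"wy":0,"wz":0,"hand":0.6},
    {"x":0,"y":0,"z":0,"wx":0,"wy":0,"wz":0,"hand":0.6},
    {"x":0,"y":0,"z":0,"wx":0,"wy":0,"wz":0,"hand":0.6},
    {"x":0,"y":0,"z":0,"wx":0,"wy":0,"wz":0,"hand":0.6},
    {"x":0,"y":0,"z":0.02,"wx":0,"wy":0,"wz":0,"hand":0.6},
    {"x":0,"y":0,"z":0.03,"wx":0,"wy":0,"wz":0,"hand":0.6},
    {"x":-0.004,"y":0.02,"z":0,"wx":0,"wy":0,"wz":2,"hand":0.6},
    {"x":-0.008,"y":0.045,"z":0,"wx":0,"wy":0,"wz":2,"hand":0.6}
  ]
}}

```text
t: 12.7
tool_pos: [0.5441, -0.1719, 0.142]
ee_rot: [-2.073, 0.292, 2.071]
force: [0.6, 2.2, -0.2]
opening: 0.599
```

Call:
{"method": "servo_tool", "body": {
  "motion": [
    {"x":-0.008,"y":0.045,"z":0,"wx":0,"wy":0,"wz":2,"hand":0.6},
    {"x":-0.008,"y":0.045,"z":0,"wx":0,"wy":0,"wz":2,"hand":0.6},
    {"x":-0.008,"y":0.045,"z":0,"wx":0,"wy":0,"wz":2,"hand":0.6},
    {"x":-0.008,"y":0.045,"z":0,"wx":0,"wy":0,"wz":2,"hand":0.6},
    {"x":-0.008,"y":0.045,"z":0,"wx":0,"wy":0,"wz":2,"hand":0.6},
    {"x":-0.008,"y":0.045,"z":0,"wx":0,"wy":0,"wz":2,"hand":0.6},
    {"x":-0.008,"y":0.045,"z":0,"wx":0,"wy":0,"wz":2,"hand":0.6},
    {"x":-0.008,"y":0.045,"z":0,"wx":0,"wy":0,"wz":2,"hand":0.6}
  ]
}}

```text
t: 13.5
tool_pos: [0.4791, 0.1911, 0.1417]
ee_rot: [2.221, 0.004, -2.22]
force: [1.3, 0.1, 0.4]
opening: 0.6
```

Call:
{"method": "servo_tool", "body": {
  "motion": [
    {"x":-0.007,"y":0.03,"z":-0.01,"wx":0,"wy":0,"wz":2,"hand":0.6},
    {"x":0,"y":0.015,"z":-0.01,"wx":0,"wy":0,"wz":2,"hand":0.6},
    {"x":0,"y":0,"z":-0.01,"wx":0,"wy":0,"wz":0,"hand":0.6},
    {"x":0,"y":0,"z":-0.01,"wx":0,"wy":0,"wz":0,"hand":0.6},
    {"x":0,"y":0,"z":-0.01,"wx":0,"wy":0,"wz":0,"hand":0.6},
    {"x":0,"y":0,"z":-0.01,"wx":0,"wy":0,"wz":0,"hand":0.6},
    {"x":0,"y":0,"z":0,"wx":0,"wy":0,"wz":0,"hand":0.6},
    {"x":0,"y":0,"z":0,"wx":0,"wy":0,"wz":0,"hand":0.6}
  ]
}}

```text
t: 14.3
tool_pos: [0.4731, 0.2337, 0.0815]
ee_rot: [2.185, 0.077, -2.185]
force: [-0.4, 0.9, 0.7]
opening: 0.598
```

Run:
```python
from h import *
rgb=lambda f:cv2.cvtColor(cv2.imread('pics/'+f),cv2.COLOR_BGR2RGB)
s=st();_,c=snap('wrist','w8.png');_,cs=snap('side','s6.png');_,ct=snap('top','t6.png')
print('white wrist',fit('wrist',c,rgb('w8.png'),'white',.4725,.2352,.004,np.radians(-86)))
print('white side',fit('side',cs,rgb('s6.png'),'white',.4725,.2352,.004,np.radians(-86),20))
print('blue side',fit('side',cs,rgb('s6.png'),'blue',.5563,-.2352,.109,np.radians(-110),30))
print('blue top',fit('top',ct,rgb('t6.png'),'blue',.5563,-.2352,.109,np.radians(-110),30))
```

```text
t 14.3 tcp [0.4731 0.2337 0.0815] F [-0.4  0.9  0.7] op 0.598 j [ 0.84 -0.14 -0.3   0.   -1.4  -0.77] jawyaw -176.0 x [ 0. -0. -1.]
white wrist (array([0.4726, 0.2332]), np.float64(-84.0), np.float64(241.0), 2156)
white side (array([0.4738, 0.232 ]), np.float64(-77.8), np.float64(33.0), 244)
blue side (array([ 0.5566, -0.2348]), np.float64(-109.2), np.float64(98.0), 603)
blue top (array([ 0.5566, -0.2355]), np.float64(-115.6), np.float64(46.0), 354)
```

Call:
{"method": "servo_tool", "body": {
  "motion": [
    {"x":-0.0003,"y":0,"z":-0.02,"wx":0,"wy":0,"wz":1,"hand":0.6},
    {"x":0,"y":0,"z":-0.02,"wx":0,"wy":0,"wz":0,"hand":0.6},
    {"x":0,"y":0,"z":-0.02,"wx":0,"wy":0,"wz":0,"hand":0.6},
    {"x":0,"y":0,"z":-0.015,"wx":0,"wy":0,"wz":0,"hand":0.6},
    {"x":0,"y":0,"z":-0.012,"wx":0,"wy":0,"wz":0,"hand":0.6},
    {"x":0,"y":0,"z":-0.007,"wx":0,"wy":0,"wz":0,"hand":0.6},
    {"x":0,"y":0,"z":0,"wx":0,"wy":0,"wz":0,"hand":0.6},
    {"x":0,"y":0,"z":0,"wx":0,"wy":0,"wz":0,"hand":0.6}
  ]
}}

```text
t: 15.25
tool_pos: [0.473, 0.2345, -0.0118]
ee_rot: [2.177, 0.097, -2.175]
force: [0.1, -0.1, 0.5]
opening: 0.6
```

Call:
{"method": "servo_tool", "body": {
  "motion": [
    {"x":0,"y":0,"z":0,"wx":0,"wy":0,"wz":0,"hand":0.3},
    {"x":0,"y":0,"z":0,"wx":0,"wy":0,"wz":0,"hand":0.3},
    {"x":0,"y":0,"z":0,"wx":0,"wy":0,"wz":0,"hand":0.3},
    {"x":0,"y":0,"z":0,"wx":0,"wy":0,"wz":0,"hand":0.3},
    {"x":0,"y":0,"z":0,"wx":0,"wy":0,"wz":0,"hand":0.3},
    {"x":0,"y":0,"z":0,"wx":0,"wy":0,"wz":0,"hand":0.3},
    {"x":0,"y":0,"z":0,"wx":0,"wy":0,"wz":0,"hand":0.3},
    {"x":0,"y":0,"z":0,"wx":0,"wy":0,"wz":0,"hand":0.3}
  ]
}}

```text
t: 16.05
tool_pos: [0.4732, 0.2348, -0.0114]
ee_rot: [2.178, 0.098, -2.174]
force: [-0.7, -0.0, 6.0]
opening: 0.39
```

Call:
{"method": "servo_tool", "body": {
  "motion": [
    {"x":0,"y":0,"z":0.006,"wx":0,"wy":0,"wz":0,"hand":0.3},
    {"x":0,"y":0,"z":0.02,"wx":0,"wy":0,"wz":0,"hand":0.3},
    {"x":0,"y":0,"z":0.03,"wx":0,"wy":0,"wz":0,"hand":0.3},
    {"x":0,"y":0,"z":0.03,"wx":0,"wy":0,"wz":0,"hand":0.3},
    {"x":0,"y":0,"z":0.04,"wx":0,"wy":0,"wz":0,"hand":0.3},
    {"x":0,"y":0,"z":0.04,"wx":0,"wy":0,"wz":0,"hand":0.3},
    {"x":0.003,"y":-0.018,"z":0,"wx":0,"wy":0,"wz":0,"hand":0.3},
    {"x":0.006,"y":-0.034,"z":0,"wx":0,"wy":0,"wz":0,"hand":0.3}
  ]
}}

```text
t: 16.85
tool_pos: [0.4815, 0.1831, 0.1544]
ee_rot: [2.176, 0.101, -2.174]
force: [2.2, 0.6, -1.3]
opening: 0.399
```

Call:
{"method": "servo_tool", "body": {
  "motion": [
    {"x":0.007,"y":-0.04,"z":0,"wx":0,"wy":0,"wz":0,"hand":0.3},
    {"x":0.007,"y":-0.04,"z":0,"wx":0,"wy":0,"wz":0,"hand":0.3},
    {"x":0.007,"y":-0.04,"z":0,"wx":0,"wy":0,"wz":0,"hand":0.3},
    {"x":0.007,"y":-0.04,"z":0,"wx":0,"wy":0,"wz":0,"hand":0.3},
    {"x":0.007,"y":-0.04,"z":0,"wx":0,"wy":0,"wz":0,"hand":0.3},
    {"x":0.007,"y":-0.04,"z":0,"wx":0,"wy":0,"wz":0,"hand":0.3},
    {"x":0.007,"y":-0.04,"z":0,"wx":0,"wy":0,"wz":0,"hand":0.3},
    {"x":0.007,"y":-0.04,"z":0,"wx":0,"wy":0,"wz":0,"hand":0.3}
  ]
}}

```text
t: 17.65
tool_pos: [0.5372, -0.1395, 0.1531]
ee_rot: [2.175, 0.097, -2.177]
force: [0.7, 0.2, -0.2]
opening: 0.399
```

Call:
{"method": "servo_tool", "body": {
  "motion": [
    {"x":0.007,"y":-0.04,"z":0,"wx":0,"wy":0,"wz":0,"hand":0.3},
    {"x":0.007,"y":-0.035,"z":0,"wx":0,"wy":0,"wz":0,"hand":0.3},
    {"x":0.004,"y":-0.023,"z":0,"wx":0,"wy":0,"wz":0,"hand":0.3},
    {"x":0,"y":0,"z":0,"wx":0,"wy":0,"wz":0,"hand":0.3},
    {"x":0,"y":0,"z":0,"wx":0,"wy":0,"wz":0,"hand":0.3},
    {"x":0,"y":0,"z":0,"wx":0,"wy":0,"wz":0,"hand":0.3},
    {"x":0,"y":0,"z":0,"wx":0,"wy":0,"wz":0,"hand":0.3},
    {"x":0,"y":0,"z":0,"wx":0,"wy":0,"wz":0,"hand":0.3}
  ]
}}

```text
t: 18.45
tool_pos: [0.5557, -0.235, 0.1538]
ee_rot: [2.176, 0.098, -2.175]
force: [0.7, -0.2, 0.0]
opening: 0.394
```

Run:
```python
from h import *
rgb=lambda f:cv2.cvtColor(cv2.imread('pics/'+f),cv2.COLOR_BGR2RGB)
s=st();p=s['tool_pos'];_,cs=snap('side','s7.png')
print('blue side',fit('side',cs,rgb('s7.png'),'blue',.5563,-.2352,.109,np.radians(-110),30))
a=cv2.imread('pics/s7.png')[160:290,350:480];a=cv2.resize(a,(585,585),interpolation=cv2.INTER_CUBIC)
def ring(x,y,z,rr,col):
    P=np.array([(w2px('side',np.array([x+rr*np.cos(t),y+rr*np.sin(t),z]),cs)+.4-[350,160])*4.5 for t in np.linspace(0,6.28,60)]).astype(np.int32);cv2.polylines(a,[P],1,col,1);print(P.mean(0))
ring(p[0],p[1]-.001,p[2]+.0154+.032,.018,(0,0,255));ring(.5566,-.2352,.141,.018,(0,255,0))
cv2.imwrite('pics/g3.png',a)
```

```text
t 18.45 tcp [ 0.5557 -0.235   0.1538] F [ 0.7 -0.2  0. ] op 0.394 j [-0.07  0.05  0.01 -0.   -1.53  0.16] jawyaw -174.8 x [ 0.001  0.    -1.   ]
blue side (array([ 0.5566, -0.2348]), np.float64(-109.2), np.float64(103.0), 598)
[328.45 205.45]
[303.51666667 375.3       ]
```

View pics/g3.png

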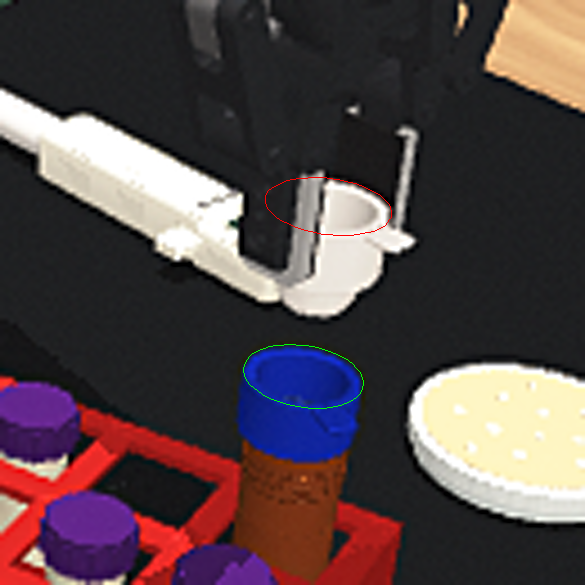

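The blue ring model matches its rim at (303,375). White's rim matches the red ring at (328,205), within about 1 mm. Descending.

Call:
{"method": "servo_tool", "body": {
  "motion": [
    {"x":0.0007,"y":0.0006,"z":-0.005,"wx":0,"wy":0,"wz":0,"hand":0.3},
    {"x":0,"y":0,"z":-0.01,"wx":0,"wy":0,"wz":0,"hand":0.3},
    {"x":0,"y":0,"z":-0.01,"wx":0,"wy":0,"wz":0,"hand":0.3},
    {"x":0,"y":0,"z":-0.004,"wx":0,"wy":0,"wz":0,"hand":0.3},
    {"x":0,"y":0,"z":-0.004,"wx":0,"wy":0,"wz":0,"hand":0.3},
    {"x":0,"y":0,"z":-0.003,"wx":0,"wy":0,"wz":0,"hand":0.3},
    {"x":0,"y":0,"z":-0.002,"wx":0,"wy":0,"wz":0,"hand":0.3},
    {"x":0,"y":0,"z":0,"wx":0,"wy":0,"wz":0,"hand":0.3}
  ]
}}

```text
t: 19.3
tool_pos: [0.5562, -0.2352, 0.1153]
ee_rot: [2.176, 0.097, -2.176]
force: [1.1, 0.7, 0.3]
opening: 0.393
```

Call:
{"method": "servo_tool", "body": {
  "motion": [
    {"x":0,"y":0,"z":-0.001,"wx":0,"wy":0,"wz":0,"hand":0.3},
    {"x":0,"y":0,"z":-0.001,"wx":0,"wy":0,"wz":0,"hand":0.3},
    {"x":0,"y":0,"z":0,"wx":0,"wy":0,"wz":0,"hand":0.3},
    {"x":0,"y":0,"z":0,"wx":0,"wy":0,"wz":0,"hand":0.3},
    {"x":0,"y":0,"z":0,"wx":0,"wy":0,"wz":0,"hand":0.3},
    {"x":0,"y":0,"z":0,"wx":0,"wy":0,"wz":0,"hand":0.3},
    {"x":0,"y":0,"z":0,"wx":0,"wy":0,"wz":0,"hand":0.3},
    {"x":0,"y":0,"z":0,"wx":0,"wy":0,"wz":0,"hand":0.3}
  ]
}}

```text
t: 20.1
tool_pos: [0.5563, -0.2352, 0.1136]
ee_rot: [2.176, 0.097, -2.176]
force: [0.6, -0.3, 1.6]
opening: 0.397
```

Call:
{"method": "servo_tool", "body": {
  "motion": [
    {"x":0,"y":0,"z":0,"wx":0,"wy":0,"wz":0,"hand":0.6},
    {"x":0,"y":0,"z":0,"wx":0,"wy":0,"wz":0,"hand":0.6},
    {"x":0,"y":0,"z":0,"wx":0,"wy":0,"wz":0,"hand":0.6},
    {"x":0,"y":0,"z":0,"wx":0,"wy":0,"wz":0,"hand":0.6},
    {"x":0,"y":0,"z":0.02,"wx":0,"wy":0,"wz":0,"hand":0.6},
    {"x":0,"y":0,"z":0.03,"wx":0,"wy":0,"wz":0,"hand":0.6},
    {"x":0,"y":0.02,"z":0,"wx":0,"wy":0,"wz":7,"hand":0.6},
    {"x":0.003,"y":0.04,"z":0,"wx":0,"wy":0,"wz":7,"hand":0.6}
  ]
}}

```text
t: 20.9
tool_pos: [0.5593, -0.1762, 0.1645]
ee_rot: [2.041, 0.344, -2.038]
force: [1.1, 0.9, 0.5]
opening: 0.604
```

Call:
{"method": "servo_tool", "body": {
  "motion": [
    {"x":0.003,"y":0.04,"z":0,"wx":0,"wy":0,"wz":7,"hand":0.6},
    {"x":0.003,"y":0.04,"z":0,"wx":0,"wy":0,"wz":7,"hand":0.6},
    {"x":0.004,"y":0.04,"z":0,"wx":0,"wy":0,"wz":7,"hand":0.6},
    {"x":0.004,"y":0.04,"z":0,"wx":0,"wy":0,"wz":7,"hand":0.6},
    {"x":0.004,"y":0.04,"z":0,"wx":0,"wy":0,"wz":7,"hand":0.6},
    {"x":0.004,"y":0.04,"z":0,"wx":0,"wy":0,"wz":7,"hand":0.6},
    {"x":0.004,"y":0.04,"z":0,"wx":0,"wy":0,"wz":7,"hand":0.6},
    {"x":0.003,"y":0.04,"z":-0.005,"wx":0,"wy":0,"wz":7,"hand":0.6}
  ]
}}

```text
t: 21.7
tool_pos: [0.5885, 0.1466, 0.1593]
ee_rot: [1.396, 1.077, -1.393]
force: [1.1, 0.6, 0.4]
opening: 0.602
```

Call:
{"method": "servo_tool", "body": {
  "motion": [
    {"x":0.001,"y":0.02,"z":-0.015,"wx":0,"wy":0,"wz":7,"hand":0.6},
    {"x":0,"y":0.002,"z":-0.015,"wx":0,"wy":0,"wz":0,"hand":0.6},
    {"x":0,"y":0,"z":-0.015,"wx":0,"wy":0,"wz":0,"hand":0.6},
    {"x":0,"y":0,"z":-0.015,"wx":0,"wy":0,"wz":0,"hand":0.6},
    {"x":0,"y":0,"z":-0.015,"wx":0,"wy":0,"wz":0,"hand":0.6},
    {"x":0,"y":0,"z":0,"wx":0,"wy":0,"wz":0,"hand":0.6},
    {"x":0,"y":0,"z":0,"wx":0,"wy":0,"wz":0,"hand":0.6},
    {"x":0,"y":0,"z":0,"wx":0,"wy":0,"wz":0,"hand":0.6}
  ]
}}

```text
t: 22.5
tool_pos: [0.5899, 0.1666, 0.0846]
ee_rot: [1.312, 1.14, -1.309]
force: [-0.9, 1.0, 0.2]
opening: 0.597
```

Run:
```python
from h import *
rgb=lambda f:cv2.cvtColor(cv2.imread('pics/'+f),cv2.COLOR_BGR2RGB)
s=st();_,c=snap('wrist','w9.png');_,cs=snap('side','s8.png');_,ct=snap('top','t8.png')
print('yellow wrist',fit('wrist',c,rgb('w9.png'),'yellow',.5895,.1675,.004,np.radians(-8)))
print('yellow side',fit('side',cs,rgb('s8.png'),'yellow',.5895,.1675,.004,np.radians(-8),22))
print('white side',fit('side',cs,rgb('s8.png'),'white',.5563,-.2352,.129,np.radians(-85),22))
print('white top',fit('top',ct,rgb('t8.png'),'white',.5563,-.2352,.129,np.radians(-85),22))
```

```text
t 22.5 tcp [0.5899 0.1666 0.0846] F [-0.9  1.   0.2] op 0.597 j [ 0.6   0.09 -0.07  0.   -1.4   0.83] jawyaw -97.9 x [ 0.002  0.    -1.   ]
yellow wrist (array([0.59  , 0.1668]), np.float64(-7.9), np.float64(133.0), 1828)
yellow side (array([0.5894, 0.165 ]), np.float64(1.9), np.float64(23.0), 272)
white side (array([ 0.5639, -0.2293]), np.float64(-92.8), np.float64(199.0), 778)
white top (array([ 0.5571, -0.2405]), np.float64(-84.0), np.float64(100.0), 303)
```

Call:
{"method": "servo_tool", "body": {
  "motion": [
    {"x":0,"y":0,"z":-0.02,"wx":0,"wy":0,"wz":0,"hand":0.6},
    {"x":0,"y":0,"z":-0.02,"wx":0,"wy":0,"wz":0,"hand":0.6},
    {"x":0,"y":0,"z":-0.02,"wx":0,"wy":0,"wz":0,"hand":0.6},
    {"x":0,"y":0,"z":-0.015,"wx":0,"wy":0,"wz":0,"hand":0.6},
    {"x":0,"y":0,"z":-0.012,"wx":0,"wy":0,"wz":0,"hand":0.6},
    {"x":0,"y":0,"z":-0.009,"wx":0,"wy":0,"wz":0,"hand":0.6},
    {"x":0,"y":0,"z":0,"wx":0,"wy":0,"wz":0,"hand":0.6},
    {"x":0,"y":0,"z":0,"wx":0,"wy":0,"wz":0,"hand":0.6}
  ]
}}

```text
t: 23.45
tool_pos: [0.5897, 0.167, -0.0119]
ee_rot: [1.311, 1.14, -1.309]
force: [-0.7, -0.1, -0.3]
opening: 0.596
```

Call:
{"method": "servo_tool", "body": {
  "motion": [
    {"x":0,"y":0,"z":0,"wx":0,"wy":0,"wz":0,"hand":0.3},
    {"x":0,"y":0,"z":0,"wx":0,"wy":0,"wz":0,"hand":0.3},
    {"x":0,"y":0,"z":0,"wx":0,"wy":0,"wz":0,"hand":0.3},
    {"x":0,"y":0,"z":0,"wx":0,"wy":0,"wz":0,"hand":0.3},
    {"x":0,"y":0,"z":0,"wx":0,"wy":0,"wz":0,"hand":0.3},
    {"x":0,"y":0,"z":0,"wx":0,"wy":0,"wz":0,"hand":0.3},
    {"x":0,"y":0,"z":0,"wx":0,"wy":0,"wz":0,"hand":0.3},
    {"x":0,"y":0,"z":0,"wx":0,"wy":0,"wz":0,"hand":0.3}
  ]
}}

```text
t: 24.25
tool_pos: [0.59, 0.1672, -0.0113]
ee_rot: [1.311, 1.14, -1.308]
force: [-0.8, 0.5, 5.0]
opening: 0.394
```

Call:
{"method": "servo_tool", "body": {
  "motion": [
    {"x":0,"y":0,"z":0.006,"wx":0,"wy":0,"wz":0,"hand":0.3},
    {"x":0,"y":0,"z":0.02,"wx":0,"wy":0,"wz":0,"hand":0.3},
    {"x":0,"y":0,"z":0.035,"wx":0,"wy":0,"wz":0,"hand":0.3},
    {"x":0,"y":0,"z":0.04,"wx":0,"wy":0,"wz":0,"hand":0.3},
    {"x":0,"y":0,"z":0.04,"wx":0,"wy":0,"wz":0,"hand":0.3},
    {"x":0,"y":0,"z":0.04,"wx":0,"wy":0,"wz":0,"hand":0.3},
    {"x":-0.002,"y":-0.018,"z":0,"wx":0,"wy":0,"wz":0,"hand":0.3},
    {"x":-0.003,"y":-0.034,"z":0,"wx":0,"wy":0,"wz":0,"hand":0.3}
  ]
}}

```text
t: 25.05
tool_pos: [0.5843, 0.1158, 0.1692]
ee_rot: [1.31, 1.142, -1.307]
force: [1.3, -0.8, -1.4]
opening: 0.396
```

Call:
{"method": "servo_tool", "body": {
  "motion": [
    {"x":-0.003,"y":-0.04,"z":0,"wx":0,"wy":0,"wz":0,"hand":0.3},
    {"x":-0.003,"y":-0.04,"z":0,"wx":0,"wy":0,"wz":0,"hand":0.3},
    {"x":-0.003,"y":-0.04,"z":0,"wx":0,"wy":0,"wz":0,"hand":0.3},
    {"x":-0.003,"y":-0.04,"z":0,"wx":0,"wy":0,"wz":0,"hand":0.3},
    {"x":-0.003,"y":-0.04,"z":0,"wx":0,"wy":0,"wz":0,"hand":0.3},
    {"x":-0.003,"y":-0.04,"z":0,"wx":0,"wy":0,"wz":0,"hand":0.3},
    {"x":-0.003,"y":-0.04,"z":0,"wx":0,"wy":0,"wz":0,"hand":0.3},
    {"x":-0.003,"y":-0.035,"z":0,"wx":0,"wy":0,"wz":0,"hand":0.3}
  ]
}}

```text
t: 25.85
tool_pos: [0.5593, -0.202, 0.1679]
ee_rot: [1.31, 1.141, -1.311]
force: [0.4, 0.0, -0.7]
opening: 0.395
```

Call:
{"method": "servo_tool", "body": {
  "motion": [
    {"x":-0.003,"y":-0.025,"z":0,"wx":0,"wy":0,"wz":0,"hand":0.3},
    {"x":-0.0015,"y":-0.0105,"z":0,"wx":0,"wy":0,"wz":0,"hand":0.3},
    {"x":0,"y":0,"z":0,"wx":0,"wy":0,"wz":0,"hand":0.3},
    {"x":0,"y":0,"z":0,"wx":0,"wy":0,"wz":0,"hand":0.3},
    {"x":0,"y":0,"z":0,"wx":0,"wy":0,"wz":0,"hand":0.3},
    {"x":0,"y":0,"z":0,"wx":0,"wy":0,"wz":0,"hand":0.3},
    {"x":0,"y":0,"z":0,"wx":0,"wy":0,"wz":0,"hand":0.3},
    {"x":0,"y":0,"z":0,"wx":0,"wy":0,"wz":0,"hand":0.3}
  ]
}}

```text
t: 26.65
tool_pos: [0.5559, -0.2352, 0.1685]
ee_rot: [1.31, 1.141, -1.31]
force: [0.5, -0.4, 0.1]
opening: 0.397
```

Run:
```python
from h import *
s=st();p=s['tool_pos'];_,cs=snap('side','s9.png')
a=cv2.imread('pics/s9.png')[150:280,350:480];a=cv2.resize(a,(585,585),interpolation=cv2.INTER_CUBIC)
def ring(x,y,z,rr,col):
    P=np.array([(w2px('side',np.array([x+rr*np.cos(t),y+rr*np.sin(t),z]),cs)+.4-[350,150])*4.5 for t in np.linspace(0,6.28,60)]).astype(np.int32);cv2.polylines(a,[P],1,col,1);print(P.mean(0))
ring(p[0],p[1],p[2]+.0153+.032,.018,(0,0,255));ring(.5563,-.2352,.161,.018,(0,255,0));ring(.5566,-.2352,.141,.018,(0,255,0))
cv2.imwrite('pics/g4.png',a)
```

```text
t 26.65 tcp [ 0.5559 -0.2352  0.1685] F [ 0.5 -0.4  0.1] op 0.397 j [-0.07  0.05  0.03  0.   -1.56  1.5 ] jawyaw -97.9 x [ 0. -0. -1.]
[333.48333333 204.98333333]
[310.95       365.28333333]
[303.51666667 420.3       ]
```

View pics/g4.png

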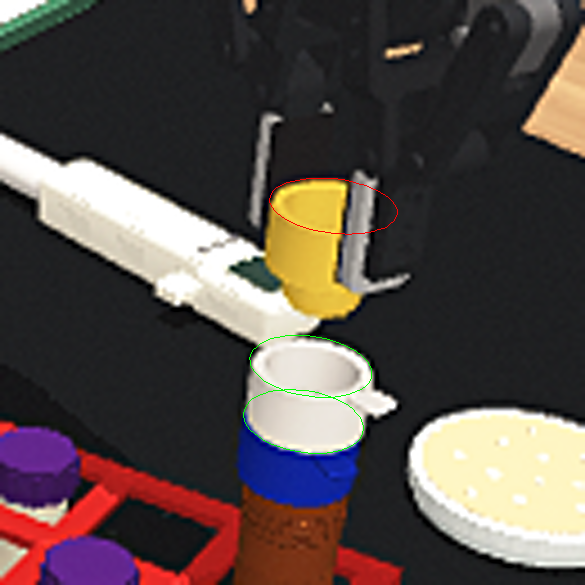

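White sits home in blue, with the model rings on both rims at (311,365) and (303,420). Yellow is above them at (315,245), roughly aligned. Descending.

Call:
{"method": "servo_tool", "body": {
  "motion": [
    {"x":0.0004,"y":0,"z":-0.005,"wx":0,"wy":0,"wz":0,"hand":0.3},
    {"x":0,"y":0,"z":-0.01,"wx":0,"wy":0,"wz":0,"hand":0.3},
    {"x":0,"y":0,"z":-0.006,"wx":0,"wy":0,"wz":0,"hand":0.3},
    {"x":0,"y":0,"z":-0.004,"wx":0,"wy":0,"wz":0,"hand":0.3},
    {"x":0,"y":0,"z":-0.004,"wx":0,"wy":0,"wz":0,"hand":0.3},
    {"x":0,"y":0,"z":-0.003,"wx":0,"wy":0,"wz":0,"hand":0.3},
    {"x":0,"y":0,"z":-0.001,"wx":0,"wy":0,"wz":0,"hand":0.3},
    {"x":0,"y":0,"z":0,"wx":0,"wy":0,"wz":0,"hand":0.3}
  ]
}}

```text
t: 27.5
tool_pos: [0.5561, -0.2357, 0.1354]
ee_rot: [1.31, 1.141, -1.31]
force: [-0.0, -0.6, -0.1]
opening: 0.393
```

Call:
{"method": "servo_tool", "body": {
  "motion": [
    {"x":0,"y":0,"z":-0.001,"wx":0,"wy":0,"wz":0,"hand":0.3},
    {"x":0,"y":0,"z":-0.001,"wx":0,"wy":0,"wz":0,"hand":0.3},
    {"x":0,"y":0,"z":0,"wx":0,"wy":0,"wz":0,"hand":0.3},
    {"x":0,"y":0,"z":0,"wx":0,"wy":0,"wz":0,"hand":0.3},
    {"x":0,"y":0,"z":0,"wx":0,"wy":0,"wz":0,"hand":0.3},
    {"x":0,"y":0,"z":0,"wx":0,"wy":0,"wz":0,"hand":0.3},
    {"x":0,"y":0,"z":0,"wx":0,"wy":0,"wz":0,"hand":0.3},
    {"x":0,"y":0,"z":0,"wx":0,"wy":0,"wz":0,"hand":0.3}
  ]
}}

```text
t: 28.3
tool_pos: [0.5563, -0.2357, 0.1337]
ee_rot: [1.31, 1.14, -1.31]
force: [-0.5, -0.7, 2.8]
opening: 0.399
```

Call:
{"method": "servo_tool", "body": {
  "motion": [
    {"x":0,"y":0,"z":0,"wx":0,"wy":0,"wz":0,"hand":0.6},
    {"x":0,"y":0,"z":0,"wx":0,"wy":0,"wz":0,"hand":0.6},
    {"x":0,"y":0,"z":0,"wx":0,"wy":0,"wz":0,"hand":0.6},
    {"x":0,"y":0,"z":0,"wx":0,"wy":0,"wz":0,"hand":0.6},
    {"x":0,"y":0,"z":0.02,"wx":0,"wy":0,"wz":0,"hand":0.6},
    {"x":0,"y":0,"z":0.03,"wx":0,"wy":0,"wz":0,"hand":0.6},
    {"x":0,"y":0.02,"z":0,"wx":0,"wy":0,"wz":5,"hand":0.6},
    {"x":0.002,"y":0.04,"z":0,"wx":0,"wy":0,"wz":5,"hand":0.6}
  ]
}}

```text
t: 29.1
tool_pos: [0.5582, -0.1767, 0.1844]
ee_rot: [1.183, 1.225, -1.181]
force: [0.3, 0.5, -1.1]
opening: 0.603
```

Call:
{"method": "servo_tool", "body": {
  "motion": [
    {"x":0.002,"y":0.043,"z":0,"wx":0,"wy":0,"wz":5,"hand":0.6},
    {"x":0.002,"y":0.043,"z":0,"wx":0,"wy":0,"wz":5,"hand":0.6},
    {"x":0.002,"y":0.043,"z":0,"wx":0,"wy":0,"wz":5,"hand":0.6},
    {"x":0.002,"y":0.043,"z":0,"wx":0,"wy":0,"wz":5,"hand":0.6},
    {"x":0.002,"y":0.043,"z":0,"wx":0,"wy":0,"wz":5,"hand":0.6},
    {"x":0.002,"y":0.043,"z":0,"wx":0,"wy":0,"wz":5,"hand":0.6},
    {"x":0.002,"y":0.043,"z":0,"wx":0,"wy":0,"wz":5,"hand":0.6},
    {"x":0.002,"y":0.043,"z":-0.01,"wx":0,"wy":0,"wz":5,"hand":0.6}
  ]
}}

```text
t: 29.9
tool_pos: [0.5746, 0.1703, 0.1751]
ee_rot: [0.652, 1.469, -0.648]
force: [1.1, -0.9, 0.0]
opening: 0.598
```

Call:
{"method": "servo_tool", "body": {
  "motion": [
    {"x":0,"y":0.043,"z":-0.01,"wx":0,"wy":0,"wz":4,"hand":0.6},
    {"x":0,"y":0.03,"z":-0.02,"wx":0,"wy":0,"wz":4,"hand":0.6},
    {"x":0,"y":0.015,"z":-0.02,"wx":0,"wy":0,"wz":0,"hand":0.6},
    {"x":0,"y":0,"z":-0.02,"wx":0,"wy":0,"wz":0,"hand":0.6},
    {"x":0,"y":0,"z":-0.02,"wx":0,"wy":0,"wz":0,"hand":0.6},
    {"x":0,"y":0,"z":0,"wx":0,"wy":0,"wz":0,"hand":0.6},
    {"x":0,"y":0,"z":0,"wx":0,"wy":0,"wz":0,"hand":0.6},
    {"x":0,"y":0,"z":0,"wx":0,"wy":0,"wz":0,"hand":0.6}
  ]
}}

```text
t: 30.7
tool_pos: [0.5749, 0.2565, 0.0852]
ee_rot: [0.546, 1.499, -0.544]
force: [0.8, -1.1, -0.0]
opening: 0.599
```

Run:
```python
from h import *
HSV['green']=((40,90,30),(85,255,255))
rgb=lambda f:cv2.cvtColor(cv2.imread('pics/'+f),cv2.COLOR_BGR2RGB)
s=st();_,c=snap('wrist','w10.png');_,cs=snap('side','s10.png')
for a in(50,): print('green wrist',fit('wrist',c,rgb('w10.png'),'green',.574,.258,.004,np.radians(a)))
print('green side',fit('side',cs,rgb('s10.png'),'green',.574,.257,.004,np.radians(50),22))
print('green top',fit('top',imaging.camera_info('top'),rgb('top0.png'),'green',.574,.257,.004,np.radians(50),22))
print('yellow side',fit('side',cs,rgb('s10.png'),'yellow',.5563,-.2352,.149,np.radians(-8),22))
```

```text
t 30.7 tcp [0.5749 0.2565 0.0852] F [ 0.8 -1.1 -0. ] op 0.599 j [ 0.74  0.13 -0.03  0.   -1.41  1.71] jawyaw -39.9 x [ 0.002  0.001 -1.   ]
green wrist (array([0.5742, 0.2575]), np.float64(51.3), np.float64(104.0), 1858)
green side (array([0.5758, 0.2573]), np.float64(52.1), np.float64(26.0), 232)
green top (array([0.5745, 0.2589]), np.float64(49.2), np.float64(24.0), 265)
yellow side (array([ 0.5594, -0.2339]), np.float64(-9.2), np.float64(109.0), 668)
```

Call:
{"method": "servo_tool", "body": {
  "motion": [
    {"x":-0.0003,"y":0.0011,"z":-0.02,"wx":0,"wy":0,"wz":1,"hand":0.6},
    {"x":0,"y":0,"z":-0.02,"wx":0,"wy":0,"wz":0,"hand":0.6},
    {"x":0,"y":0,"z":-0.02,"wx":0,"wy":0,"wz":0,"hand":0.6},
    {"x":0,"y":0,"z":-0.015,"wx":0,"wy":0,"wz":0,"hand":0.6},
    {"x":0,"y":0,"z":-0.012,"wx":0,"wy":0,"wz":0,"hand":0.6},
    {"x":0,"y":0,"z":-0.009,"wx":0,"wy":0,"wz":0,"hand":0.6},
    {"x":0,"y":0,"z":0,"wx":0,"wy":0,"wz":0,"hand":0.6},
    {"x":0,"y":0,"z":0,"wx":0,"wy":0,"wz":0,"hand":0.6}
  ]
}}

```text
t: 31.6
tool_pos: [0.5743, 0.2576, -0.0119]
ee_rot: [0.532, 1.504, -0.531]
force: [-0.2, -0.2, -0.1]
opening: 0.598
```

Call:
{"method": "servo_tool", "body": {
  "motion": [
    {"x":0,"y":0,"z":0,"wx":0,"wy":0,"wz":0,"hand":0.3},
    {"x":0,"y":0,"z":0,"wx":0,"wy":0,"wz":0,"hand":0.3},
    {"x":0,"y":0,"z":0,"wx":0,"wy":0,"wz":0,"hand":0.3},
    {"x":0,"y":0,"z":0,"wx":0,"wy":0,"wz":0,"hand":0.3},
    {"x":0,"y":0,"z":0,"wx":0,"wy":0,"wz":0,"hand":0.3},
    {"x":0,"y":0,"z":0,"wx":0,"wy":0,"wz":0,"hand":0.3},
    {"x":0,"y":0,"z":0,"wx":0,"wy":0,"wz":0,"hand":0.3},
    {"x":0,"y":0,"z":0,"wx":0,"wy":0,"wz":0,"hand":0.3}
  ]
}}

```text
t: 32.4
tool_pos: [0.5745, 0.2579, -0.0113]
ee_rot: [0.532, 1.503, -0.53]
force: [-0.8, -0.1, 6.8]
opening: 0.393
```

Call:
{"method": "servo_tool", "body": {
  "motion": [
    {"x":0,"y":0,"z":0.006,"wx":0,"wy":0,"wz":0,"hand":0.3},
    {"x":0,"y":0,"z":0.02,"wx":0,"wy":0,"wz":0,"hand":0.3},
    {"x":0,"y":0,"z":0.034,"wx":0,"wy":0,"wz":0,"hand":0.3},
    {"x":0,"y":0,"z":0.04,"wx":0,"wy":0,"wz":0,"hand":0.3},
    {"x":0,"y":0,"z":0.03,"wx":0,"wy":0,"wz":0,"hand":0.3},
    {"x":0,"y":0,"z":0.02,"wx":0,"wy":0,"wz":0,"hand":0.3},
    {"x":-0.005,"y":-0.017,"z":0,"wx":0,"wy":0,"wz":0,"hand":0.3},
    {"x":-0.01,"y":-0.034,"z":0,"wx":0,"wy":0,"wz":0,"hand":0.3}
  ]
}}

```text
t: 33.2
tool_pos: [0.5585, 0.2072, 0.1371]
ee_rot: [0.53, 1.506, -0.53]
force: [0.2, -0.4, -0.2]
opening: 0.393
```

Call:
{"method": "servo_tool", "body": {
  "motion": [
    {"x":-0.011,"y":-0.038,"z":0,"wx":0,"wy":0,"wz":0,"hand":0.3},
    {"x":-0.011,"y":-0.038,"z":0,"wx":0,"wy":0,"wz":0,"hand":0.3},
    {"x":-0.011,"y":-0.038,"z":0,"wx":0,"wy":0,"wz":0,"hand":0.3},
    {"x":-0.011,"y":-0.038,"z":0,"wx":0,"wy":0,"wz":0,"hand":0.3},
    {"x":-0.011,"y":-0.038,"z":0,"wx":0,"wy":0,"wz":0,"hand":0.3},
    {"x":-0.011,"y":-0.038,"z":0,"wx":0,"wy":0,"wz":0,"hand":0.3},
    {"x":-0.011,"y":-0.038,"z":0,"wx":0,"wy":0,"wz":0,"hand":0.3},
    {"x":-0.011,"y":-0.034,"z":0,"wx":0,"wy":0,"wz":0,"hand":0.3}
  ]
}}

```text
t: 34.0
tool_pos: [0.4697, -0.0951, 0.1373]
ee_rot: [0.532, 1.505, -0.532]
force: [0.9, 0.4, -0.2]
opening: 0.394
```

Call:
{"method": "servo_tool", "body": {
  "motion": [
    {"x":-0.0065,"y":-0.022,"z":0,"wx":0,"wy":0,"wz":0,"hand":0.3},
    {"x":-0.002,"y":-0.0097,"z":0,"wx":0,"wy":0,"wz":0,"hand":0.3},
    {"x":0,"y":0,"z":0,"wx":0,"wy":0,"wz":0,"hand":0.3},
    {"x":0,"y":0,"z":0,"wx":0,"wy":0,"wz":0,"hand":0.3},
    {"x":0,"y":0,"z":0,"wx":0,"wy":0,"wz":0,"hand":0.3},
    {"x":0,"y":0,"z":0,"wx":0,"wy":0,"wz":0,"hand":0.3},
    {"x":0,"y":0,"z":0,"wx":0,"wy":0,"wz":0,"hand":0.3},
    {"x":0,"y":0,"z":0,"wx":0,"wy":0,"wz":0,"hand":0.3}
  ]
}}

```text
t: 34.8
tool_pos: [0.4624, -0.1249, 0.1374]
ee_rot: [0.531, 1.505, -0.531]
force: [0.9, 0.7, -0.8]
opening: 0.396
```

Run:
```python
from h import *
s=st();p=s['tool_pos'];_,cs=snap('side','s11.png')
o=np.array([250,140]);k=4
a=cv2.imread('pics/s11.png')[140:290,250:450];a=cv2.resize(a,None,fx=k,fy=k,interpolation=cv2.INTER_CUBIC)
def ring(x,y,z,rr,col):
    P=np.array([(w2px('side',np.array([x+rr*np.cos(t),y+rr*np.sin(t),z]),cs)+.4-o)*k for t in np.linspace(0,6.28,60)]).astype(np.int32);cv2.polylines(a,[P],1,col,1);print(P.mean(0))
ring(p[0],p[1],p[2]+.0153+.032,.018,(0,0,255));ring(.463,-.1248,.121,.0155,(255,0,255));ring(.5563,-.2355,.181,.018,(0,255,0))
cv2.imwrite('pics/g5.png',a)
```

```text
t 34.8 tcp [ 0.4624 -0.1249  0.1374] F [ 0.9  0.7 -0.8] op 0.396 j [ 0.16 -0.29 -0.33  0.   -1.53  2.3 ] jawyaw -38.9 x [-0. -0. -1.]
[268.65       245.88333333]
[266.66666667 395.5       ]
[684.45 314.35]
```

View pics/g5.png

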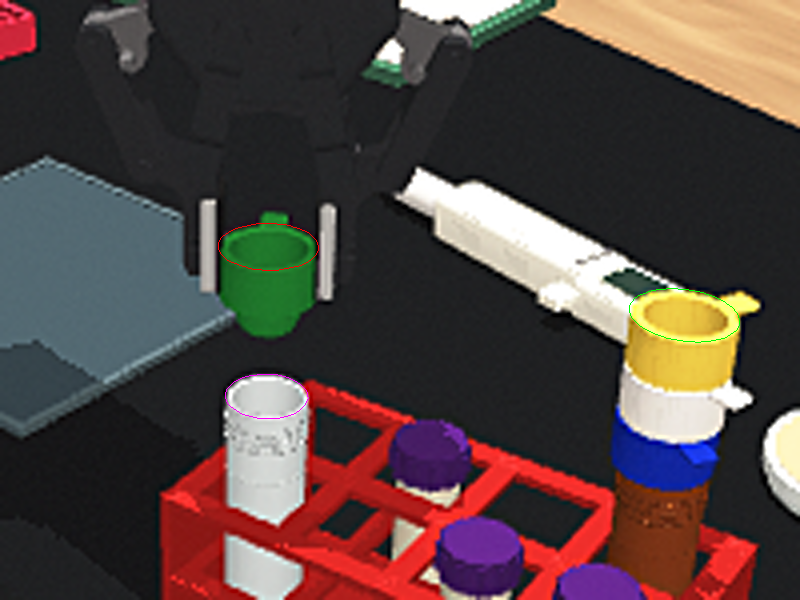

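The stack is seated: yellow's rim is on the ring at (684,314), above white and blue. Green's rim at (268,246) lines up over the clear mouth at (267,396).

Call:
{"method": "servo_tool", "body": {
  "motion": [
    {"x":0.0005,"y":0.0001,"z":-0.01,"wx":0,"wy":0,"wz":0,"hand":0.3},
    {"x":0,"y":0,"z":-0.01,"wx":0,"wy":0,"wz":0,"hand":0.3},
    {"x":0,"y":0,"z":-0.008,"wx":0,"wy":0,"wz":0,"hand":0.3},
    {"x":0,"y":0,"z":-0.004,"wx":0,"wy":0,"wz":0,"hand":0.3},
    {"x":0,"y":0,"z":-0.004,"wx":0,"wy":0,"wz":0,"hand":0.3},
    {"x":0,"y":0,"z":-0.004,"wx":0,"wy":0,"wz":0,"hand":0.3},
    {"x":0,"y":0,"z":-0.002,"wx":0,"wy":0,"wz":0,"hand":0.3},
    {"x":0,"y":0,"z":0,"wx":0,"wy":0,"wz":0,"hand":0.3}
  ]
}}

```text
t: 35.65
tool_pos: [0.4627, -0.1252, 0.0953]
ee_rot: [0.531, 1.505, -0.532]
force: [0.2, -0.1, 0.3]
opening: 0.396
```

Call:
{"method": "servo_tool", "body": {
  "motion": [
    {"x":0,"y":0,"z":-0.001,"wx":0,"wy":0,"wz":0,"hand":0.3},
    {"x":0,"y":0,"z":-0.001,"wx":0,"wy":0,"wz":0,"hand":0.3},
    {"x":0,"y":0,"z":0,"wx":0,"wy":0,"wz":0,"hand":0.3},
    {"x":0,"y":0,"z":0,"wx":0,"wy":0,"wz":0,"hand":0.3},
    {"x":0,"y":0,"z":0,"wx":0,"wy":0,"wz":0,"hand":0.3},
    {"x":0,"y":0,"z":0,"wx":0,"wy":0,"wz":0,"hand":0.3},
    {"x":0,"y":0,"z":0,"wx":0,"wy":0,"wz":0,"hand":0.3},
    {"x":0,"y":0,"z":0,"wx":0,"wy":0,"wz":0,"hand":0.3}
  ]
}}

```text
t: 36.45
tool_pos: [0.463, -0.1252, 0.0937]
ee_rot: [0.531, 1.504, -0.531]
force: [-0.2, 0.2, 1.7]
opening: 0.393
```

Seated, with 1.7 N at the expected height. Release, lift, back away and check.

Call:
{"method": "servo_tool", "body": {
  "motion": [
    {"x":0,"y":0,"z":0,"wx":0,"wy":0,"wz":0,"hand":0.6},
    {"x":0,"y":0,"z":0,"wx":0,"wy":0,"wz":0,"hand":0.6},
    {"x":0,"y":0,"z":0,"wx":0,"wy":0,"wz":0,"hand":0.6},
    {"x":0,"y":0,"z":0,"wx":0,"wy":0,"wz":0,"hand":0.6},
    {"x":0,"y":0,"z":0.02,"wx":0,"wy":0,"wz":0,"hand":0.6},
    {"x":0,"y":0,"z":0.04,"wx":0,"wy":0,"wz":0,"hand":0.6},
    {"x":0,"y":0.02,"z":0.02,"wx":0,"wy":0,"wz":0,"hand":0.6},
    {"x":0,"y":0.04,"z":0,"wx":0,"wy":0,"wz":0,"hand":0.6}
  ]
}}

```text
t: 37.25
tool_pos: [0.4642, -0.066, 0.1773]
ee_rot: [0.535, 1.498, -0.533]
force: [1.0, 0.3, -0.4]
opening: 0.6
```

Call:
{"method": "servo_tool", "body": {
  "motion": [
    {"x":0,"y":0.04,"z":0,"wx":0,"wy":0,"wz":0,"hand":0.6},
    {"x":0,"y":0.04,"z":0,"wx":0,"wy":0,"wz":0,"hand":0.6},
    {"x":0,"y":0.04,"z":0,"wx":0,"wy":0,"wz":0,"hand":0.6},
    {"x":0,"y":0.03,"z":0,"wx":0,"wy":0,"wz":0,"hand":0.6},
    {"x":0,"y":0.02,"z":0,"wx":0,"wy":0,"wz":0,"hand":0.6},
    {"x":0,"y":0,"z":0,"wx":0,"wy":0,"wz":0,"hand":0.6},
    {"x":0,"y":0,"z":0,"wx":0,"wy":0,"wz":0,"hand":0.6},
    {"x":0,"y":0,"z":0,"wx":0,"wy":0,"wz":0,"hand":0.6}
  ]
}}

```text
t: 38.05
tool_pos: [0.4629, 0.1042, 0.1735]
ee_rot: [0.532, 1.504, -0.532]
force: [-0.1, 0.2, -0.1]
opening: 0.601
```

Run:
```python
from h import *
HSV['green']=((40,90,30),(85,255,255))
rgb=lambda f:cv2.cvtColor(cv2.imread('pics/'+f),cv2.COLOR_BGR2RGB)
st();_,cs=snap('side','s12.png');_,ct=snap('top','t12.png')
for n,c,f in(('side',cs,'s12.png'),('top',ct,'t12.png')):
  print(n,'green',fit(n,c,rgb(f),'green',.463,-.125,.109,np.radians(51),25),'yellow',fit(n,c,rgb(f),'yellow',.5565,-.2355,.149,np.radians(-8),25))
a=cv2.resize(rgb('s12.png')[160:300,270:470],(570,400))[...,::-1];b=rgb('t12.png')[100:300,320:435][...,::-1]
cv2.imwrite('pics/g6.png',np.hstack([a,cv2.resize(b,(230,400))]))
```

```text
t 38.05 tcp [0.4629 0.1042 0.1735] F [-0.1  0.2 -0.1] op 0.601 j [ 0.65 -0.3  -0.28  0.   -1.6   1.81] jawyaw -38.9 x [ 0. -0. -1.]
side green (array([ 0.4646, -0.123 ]), np.float64(49.0), np.float64(85.0), 528) yellow (array([ 0.5592, -0.2337]), np.float64(-10.6), np.float64(105.0), 670)
top green (array([ 0.4642, -0.1252]), np.float64(57.7), np.float64(47.0), 315) yellow (array([ 0.5569, -0.2358]), np.float64(-2.9), np.float64(27.0), 407)
```

View pics/g6.png

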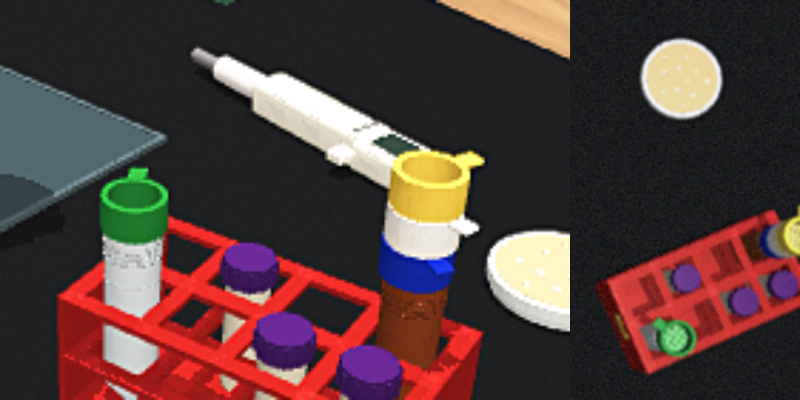

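The amber stack, yellow on white on blue at (430,215), is upright. Green sits on the clear tube at (135,210), and the pipette and dish are in place. Handing in.

```bash
python3 -c "
from workcell import r
print(r.sign_off())"
```

```text
the job is handed in; nothing more can be done
None
```

The job is handed in: blue, white and yellow are nested in that order on the amber tube, and green is on the clear tube. It took about 38 s of the 112 s allowed, and no verdict was reported.

**Missed grasp:** The first try on blue closed above it without touching it. The real fingertips turned out to sit about 26 mm behind the stated TCP, so I gripped lower from then on, and all four later grasps held.

**Seating:** Each strainer met its stop at the expected height with a light contact of 1.6–3.9 N. They were then released, and the arm backed well clear.

**Last checks:**
- The final side and top pictures show all four strainers upright. The pipette and dish look to be where they started; I judged this by eye and did not measure it.
- The top camera puts yellow and green within about 1.5 mm of their tubes' axes.
- The side-camera fit of yellow read about 3 mm off in x and 2 mm in y, with a poorer match. The top camera and the rim overlay did not show this, so I did not act on it.
- White's automatic fit after placing was unusable because pale objects lay around it. I confirmed white by overlaying the model rim on the picture instead.

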